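Open and check the returned bottles for refilling

ROBOT

A 6-joint arm with a two-finger parallel gripper is mounted at the origin on the work surface. World frame = base frame: x ahead of the robot, y to its left, z up, the work surface at z = 0. Lengths are in mm, angles in rad, forces in N, time in s.
With the tool pointing down it reaches from about 275 to 775 mm from the base axis. Payload 14.6 kg.
Tool frame: the origin (TCP) lies between the finger pads; the fingertips stand 8 mm ahead of it and the grasp point (between the pads) lies 11 mm behind it; z points along the fingers, y is the line along which they close (so a half turn about z gives the same grasp; the last joint's range is limited). The gripper opens to 85 mm and grips with 20 to 120 N. Pads are 22 mm wide; open, the fingers measure 114 mm over their backs; the gripper's body (76 mm by 85 mm) begins 54 mm behind the grasp point. The pads swing forward as they close: fully open they stand 13 mm farther back than shut.
Start: joints at [-1.499, 0.263, -0.048, 1.259, 0, 1.415], TCP at [118.045, -511.56, 239.278] pointing down, gripper open.
Joint ranges: [-2.65, 2.65], [-0.89, 1.7], [-1.18, 1.37], [-2.13, 2.11], [-1.35, 1.29], [-3.14, 3.14]. Speed limits (rad/s): [1.89, 1.89, 2.57, 2.79, 3.14, 3.14].

INTERFACE

Orientations are given as a unit quaternion [w, x, y, z].
In Python, from workcell import robot gives the robot as it stands.
- The arm moves only by the shell command python3 -m handwheel 'ROWS' [FORCE]. ROWS is JSON, a list that holds one entry, the list of rows, each a list of 7 numbers: the shift along the tool's x, y, z in cm, then the turn, a rotation vector about the tool's x, y, z in rad, then the opening, from -1 (shut) to 1 (fully open). A call has 1 to 5 rows; each row is the pose to reach, as a shift and turn from the pose commanded when the call began, along the tool's axes at that moment; what a row does not reach only later rows make up. A row lasts 1/8 s, in which the tool goes at most 62.5 mm and 10.7 degrees, less where a joint would pass 70% of its speed; a pose out of reach is approached as far as the arm can. A call with a gripper value outside its range is refused whole. The fingers move at their own pace and stop on an object; FORCE is the grip in N (left out, the last holds). Time passes only in rows, so rows that repeat a pose let the fingers close. It gives the time, the measured TCP pose, the force and the opening at its end, in the units of the state.
- robot.read_state(): the state, without advancing time (a new reading comes with each control period).
- robot.get_image(name): name is "scene" or "top" or "wrist"; returns the picture (480x640x3 uint8, red, green, blue); there is no depth.
- robot.camera_model(name): a dict with "K" (3x3 intrinsics, pixels), "origin" and "rotation" of the camera in the world; the wrist camera has in their place "tool_from_camera" (4x4, takes a point from camera to tool coordinates, whose origin is the TCP and whose axes are the flange's). Camera axes: x right, y up, looking along -z (the intrinsics and any distortion apply to the point x, -y, -z); pixel columns grow to the right and rows downward; lengths in mm; the calibration is good to about 2 mm. The wrist camera is an equidistant fisheye: a pixel r from the principal point sees the ray r / f radians off the axis. A picture is of the moment at which its call begins: read the wrist's pose just before it. camera_model takes no time and is no camera call.
- robot.finish_job(): hands the job in, once; it reports no verdict.
The state is a dict: "time": time; "joint_positions": joint angles; "joint_vel": joint speeds; "effort": joint torques, N m; "position": TCP position; "tool_rot": TCP orientation; "wrist_force": force on the tool from outside, world axes, zero at the start; "moment": the same for the moment, N m; "grip_width": finger opening in mm.
Only numpy, scipy, OpenCV 4.12 (cv2) and the standard library are available. Lean on these libraries where they do the work, as an engineer would, in place of code of your own. Each camera call takes 0.05 s, during which the arm holds its last target. There are 200 camera calls.

TASK

Get the returned bottles in the wooden carrier ready for refilling. Take them one after another from left to right: if it still has its safety cap, press the cap down, turn it anticlockwise while keeping it pressed, lift it off and lay it in the tin tray; then hold the open bottle upright close in front of the middle of the work light to check it for cracks, a second with the badge face to the light and then, turned round, a second with the label face, and stand it upright in the orange crate. Leave the other things on the table alone.

Things in the scene. Friction and masses are not known exactly. Their poses are not given: they have to be found in the camera images.
- bottle1_mid (a point): Flat amber bottle, 52 mm thick (x), 84 mm wide (y), body 100 mm high, shoulder up to a round neck, 31 mm across, free from 114 mm to its rim at 150 mm but for two lugs on its y sides (7 mm wide, 141 to 146 mm up, out to 21 mm). Point: on its axis, 75 mm up; z up. -x face: raised round badge, +x face: white label. Leftmost in the carrier (+y), badge to the left, with cap1. 0.3 kg.
- bottle2_mid (a point): A bottle like bottle1, standing the same way in the second pocket from the left, but returned without a cap. It may be absent (None).
- bottle3_mid (a point): A bottle like bottle1, standing the same way in the third pocket from the left, with cap3 on it.
- bottle4_mid (a point): A bottle like bottle1, standing the same way in the rightmost pocket, but returned without a cap. It may be absent (None).
- cap1_mid (a point): Black safety cap of bottle1, 53 mm diameter, 44 mm high, open below, 55 g. Point: on its axis, 22 mm up; on the bottle 81 mm above bottle1_mid. Bayonet over a spring: at rest it cannot turn. Pressed down 5 to 7 mm (8 to 12 N; then it stops), it turns anticlockwise seen from above; after a quarter turn (65 to 95 degrees) it lifts straight off. Still locked, it lifts the bottle with it.
- cap3_mid (a point): The same safety cap on bottle3.
- carrier: Fixed wooden carrier, 118 mm (x) by 353 mm (y), a row of four pockets along y, 86 mm apart, each 88 mm (x) by 56 mm (y), so that a bottle cannot turn in it; pocket floor 10 mm, walls 60 mm above the table. Origin: centre of its underside, x away from the robot. It stands to the left or right of the tray, the crate on the other side.
- crate_in (a point): Fixed open orange plastic crate with round holes in its sides, inside 208 mm (x) by 338 mm (y), walls 80 mm high. The point is the centre of its inner floor, 6 mm above the table; x away from the robot, y along its length. Four bottles fit side by side along its y (80 mm apart).
- tray_in (a point): Loose shallow tin tray for the caps, 200 mm (x) by 130 mm (y) outside, 24 mm high, 3 mm walls and floor, 0.5 kg, between carrier and crate; it may get knocked aside. The point is the centre of its inner floor, 3 mm above the table.
- lamp_face (a point): Work light on a fixed stand at the back of the table, 180 mm wide, 130 mm high. The point is the centre of its bright face, 155 mm above the table; it shines along its -x axis, roughly towards the robot; z up. Hold the middle of the bottle 10 to 17 cm in front of it, level with it and centred on it within 5 cm, the checked face square to the light (within 20 degrees or so).
- spoon: Wooden spoon, 210 mm, lying. To be left alone.
- knife: Kitchen knife, 280 mm, lying, black handle. To be left alone.
- sauce_jar: Jar of sauce, 72 mm diameter, 105 mm high. To be left alone.
- olive_jar: Jar of olives, 80 mm diameter, 120 mm high. To be left alone.
- twine: Cone of twine, 74 mm diameter, 95 mm high. To be left alone.
- mug: White mug, 80 mm diameter, 90 mm high. To be left alone.

How it is judged (in metres and radians):
On the way, in this order (a step that is already met when the one before it is completed fails the run):
1. bottle 1, open, is held upright with its badge face squarely to the light, for half a second (distance between cap1_mid and bottle1_mid above 0.12 m and x of bottle1_mid in the frame of lamp_face between -0.22 and -0.05 m and y of bottle1_mid in the frame of lamp_face between -0.06 and 0.06 m and z of bottle1_mid in the frame of lamp_face between -0.06 and 0.06 m and angle between bottle1_mid's own z axis and vertical below 0.3 rad and x of lamp_face in the frame of bottle1_mid between -0.23 and -0.045 m and y of lamp_face in the frame of bottle1_mid between -0.06 and 0.06 m), for 0.5 s.
2. bottle 1 is then turned round and held with its label face squarely to the light, for half a second (distance between cap1_mid and bottle1_mid above 0.12 m and x of bottle1_mid in the frame of lamp_face between -0.22 and -0.05 m and y of bottle1_mid in the frame of lamp_face between -0.06 and 0.06 m and z of bottle1_mid in the frame of lamp_face between -0.06 and 0.06 m and angle between bottle1_mid's own z axis and vertical below 0.3 rad and x of lamp_face in the frame of bottle1_mid between 0.045 and 0.23 m and y of lamp_face in the frame of bottle1_mid between -0.06 and 0.06 m), for 0.5 s.
3. bottle 2, open, is held upright with its badge face squarely to the light, for half a second (x of bottle2_mid in the frame of lamp_face between -0.22 and -0.05 m and y of bottle2_mid in the frame of lamp_face between -0.06 and 0.06 m and z of bottle2_mid in the frame of lamp_face between -0.06 and 0.06 m and angle between bottle2_mid's own z axis and vertical below 0.3 rad and x of lamp_face in the frame of bottle2_mid between -0.23 and -0.045 m and y of lamp_face in the frame of bottle2_mid between -0.06 and 0.06 m), for 0.5 s.
4. bottle 2 is then turned round and held with its label face squarely to the light, for half a second (x of bottle2_mid in the frame of lamp_face between -0.22 and -0.05 m and y of bottle2_mid in the frame of lamp_face between -0.06 and 0.06 m and z of bottle2_mid in the frame of lamp_face between -0.06 and 0.06 m and angle between bottle2_mid's own z axis and vertical below 0.3 rad and x of lamp_face in the frame of bottle2_mid between 0.045 and 0.23 m and y of lamp_face in the frame of bottle2_mid between -0.06 and 0.06 m), for 0.5 s.
5. bottle 3, open, is held upright with its badge face squarely to the light, for half a second (distance between cap3_mid and bottle3_mid above 0.12 m and x of bottle3_mid in the frame of lamp_face between -0.22 and -0.05 m and y of bottle3_mid in the frame of lamp_face between -0.06 and 0.06 m and z of bottle3_mid in the frame of lamp_face between -0.06 and 0.06 m and angle between bottle3_mid's own z axis and vertical below 0.3 rad and x of lamp_face in the frame of bottle3_mid between -0.23 and -0.045 m and y of lamp_face in the frame of bottle3_mid between -0.06 and 0.06 m), for 0.5 s.
6. bottle 3 is then turned round and held with its label face squarely to the light, for half a second (distance between cap3_mid and bottle3_mid above 0.12 m and x of bottle3_mid in the frame of lamp_face between -0.22 and -0.05 m and y of bottle3_mid in the frame of lamp_face between -0.06 and 0.06 m and z of bottle3_mid in the frame of lamp_face between -0.06 and 0.06 m and angle between bottle3_mid's own z axis and vertical below 0.3 rad and x of lamp_face in the frame of bottle3_mid between 0.045 and 0.23 m and y of lamp_face in the frame of bottle3_mid between -0.06 and 0.06 m), for 0.5 s.
7. bottle 4, open, is held upright with its badge face squarely to the light, for half a second (x of bottle4_mid in the frame of lamp_face between -0.22 and -0.05 m and y of bottle4_mid in the frame of lamp_face between -0.06 and 0.06 m and z of bottle4_mid in the frame of lamp_face between -0.06 and 0.06 m and angle between bottle4_mid's own z axis and vertical below 0.3 rad and x of lamp_face in the frame of bottle4_mid between -0.23 and -0.045 m and y of lamp_face in the frame of bottle4_mid between -0.06 and 0.06 m), for 0.5 s.
8. bottle 4 is then turned round and held with its label face squarely to the light, for half a second (x of bottle4_mid in the frame of lamp_face between -0.22 and -0.05 m and y of bottle4_mid in the frame of lamp_face between -0.06 and 0.06 m and z of bottle4_mid in the frame of lamp_face between -0.06 and 0.06 m and angle between bottle4_mid's own z axis and vertical below 0.3 rad and x of lamp_face in the frame of bottle4_mid between 0.045 and 0.23 m and y of lamp_face in the frame of bottle4_mid between -0.06 and 0.06 m), for 0.5 s.
At the end, for the whole second after the job is handed in: Every bottle stands upright (within 0.1 rad) on the crate's floor, its middle at least 2 cm from the inner walls, and every cap lies in the tray, below 5 cm. On the way, each open bottle in turn from the left was held to the light, badge face first, then label face, 0.5 s each (x of bottle1_mid in the frame of crate_in between -0.085 and 0.085 m and y of bottle1_mid in the frame of crate_in between -0.15 and 0.15 m and z of bottle1_mid in the frame of crate_in between 0.065 and 0.083 m and angle between each of bottle1_mid, bottle2_mid, bottle3_mid, bottle4_mid's own z axis and vertical below 0.1 rad and x of cap1_mid in the frame of tray_in between -0.095 and 0.095 m and y of cap1_mid in the frame of tray_in between -0.06 and 0.06 m and z of cap1_mid in the frame of tray_in between 0 and 0.05 m and x of bottle2_mid in the frame of crate_in between -0.085 and 0.085 m and y of bottle2_mid in the frame of crate_in between -0.15 and 0.15 m and z of bottle2_mid in the frame of crate_in between 0.065 and 0.083 m and x of bottle3_mid in the frame of crate_in between -0.085 and 0.085 m and y of bottle3_mid in the frame of crate_in between -0.15 and 0.15 m and z of bottle3_mid in the frame of crate_in between 0.065 and 0.083 m and x of cap3_mid in the frame of tray_in between -0.095 and 0.095 m and y of cap3_mid in the frame of tray_in between -0.06 and 0.06 m and z of cap3_mid in the frame of tray_in between 0 and 0.05 m and x of bottle4_mid in the frame of crate_in between -0.085 and 0.085 m and y of bottle4_mid in the frame of crate_in between -0.15 and 0.15 m and z of bottle4_mid in the frame of crate_in between 0.065 and 0.083 m); the robot touches nothing.
It fails at once if a bystander (spoon, knife, jars, twine, mug) is moved more than 4 cm (distance of any of spoon, knife, sauce_jar, olive_jar, twine, mug from where it was at the start of the episode above 0.04 m).
Of bottle2, bottle4 only 1 to 2 are there at a start; the rules pass over those that are not, and their reading is None.
At some moment in a run one of tray may be knocked a few centimetres aside while the robot is not near it.
It also fails if it takes over 210 s, if anything falls off the work surface, if the arm or the gripper's body presses on something with over 40 N, if the wrist force passes 120 N, or if a joint passes its speed limit or range.

## Working session

There is one attempt and no reset: what is moved stays moved. The work goes in short steps, Python scripts to look and compute and a shell command to move; the robot and the scene stay as the last step left them, time stands still between calls to the robot, and variables do not carry over. Pictures are saved under pics/ and viewed, on a budget of 14 in all, crops included, one or two more only if the job needs it, and the job is handed in when it is done.

```bash
mkdir -p pics; ls
python3 - <<'E'
from workcell import robot
import cv2,numpy as np
for n in("scene","top"):
    cv2.imwrite(f"pics/{n}0.png",robot.get_image(n)[:,:,::-1])
    m=robot.camera_model(n);print(n,{k:np.round(v,3).tolist() if not isinstance(v,str) else v for k,v in m.items()})
print(robot.camera_model("wrist"))
print(robot.read_state())
E
```

```text
pics
scene {'K': [[531.315, 0.0, 329.158], [0.0, 531.315, 247.675], [0.0, 0.0, 1.0]], 'origin': [1198.698, -495.798, 876.718], 'rotation': [0.817, 0.357, 0.183, 0.415]}
top {'K': [[513.183, 0.0, 316.361], [0.0, 513.183, 238.418], [0.0, 0.0, 1.0]], 'origin': [396.551, -12.697, 1440.324], 'rotation': [0.708, 0.044, -0.032, -0.704]}
{'K': array([[371.64829954,   0.        , 322.41710978],
       [  0.        , 371.64829954, 233.79170473],
       [  0.        ,   0.        ,   1.        ]]), 'tool_from_camera': array([[ 2.81306752e-04,  9.56349179e-01,  2.92226227e-01,
         7.54503504e+01],
       [ 9.99999412e-01, -5.75076309e-04,  9.19380758e-04,
         1.17753226e+00],
       [ 1.04730141e-03,  2.92225797e-01, -9.56348779e-01,
        -1.35556384e+02],
       [ 0.00000000e+00,  0.00000000e+00,  0.00000000e+00,
         1.00000000e+00]])}
{'time': 0.1, 'joint_positions': array([-1.49925714e+00,  2.63434800e-01, -4.88063000e-02,  1.25938800e+00,
        3.13255367e-05,  1.41552201e+00]), 'joint_vel': array([ 0.0004772 , -0.00173766,  0.00223137,  0.0008602 ,  0.00052556,
        0.00129876]), 'effort': array([ 6.09439754e-03, -6.38571668e+01,  3.85068011e+01,  9.77778167e-03,
        3.85014550e-05,  1.51797491e-05]), 'position': array([ 118.06051819, -511.34271993,  238.91872002]), 'tool_rot': array([-4.15363914e-04,  9.93576258e-01,  1.13163799e-01,  3.30769483e-05]), 'wrist_force': array([-0.66380076,  0.02383857, -0.03158018]), 'moment': array([ 0.01825679,  0.03623432, -0.0213129 ]), 'grip_width': 85.5205052379534}
```

View pics/scene0.png

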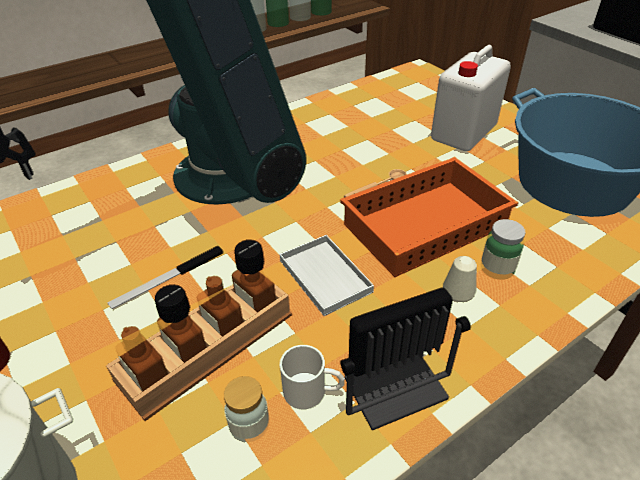

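View pics/top0.png

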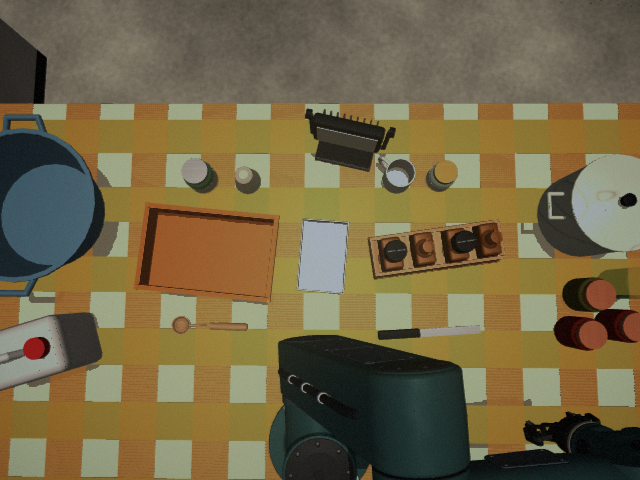

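The top view shows the carrier at about (437,248) with four bottles, and caps on the first (394,250) and third (462,242). The tray is at (323,256), the crate at (208,252) and the lamp at (345,130). All four bottles are there.

```bash
cat > h.py <<'E'
import numpy as np, cv2
from scipy.spatial.transform import Rotation as R
from workcell import robot
def cam(n):
    m=robot.camera_model(n);q=m["rotation"];q=np.array(q)
    Rm=q if q.ndim==2 else R.from_quat(q,scalar_first=True).as_matrix()
    return np.array(m["K"]),np.array(m["origin"]),Rm
def ray(n,p):
    K,o,Rm=cam(n);d=Rm@np.array([(p[0]-K[0,2])/K[0,0],-(p[1]-K[1,2])/K[1,1],-1]);return o,d/np.linalg.norm(d)
def at(n,p,z):
    o,d=ray(n,p);return o+d*(z-o[2])/d[2]
def cross(p,q):
    a,u=ray("top",p);b,v=ray("scene",q);s=np.linalg.lstsq(np.c_[u,-v],b-a,rcond=None)[0]
    x,y=a+s[0]*u,b+s[1]*v;return (x+y)/2,np.linalg.norm(x-y)
def st():
    s=robot.read_state();M=R.from_quat(s["tool_rot"],scalar_first=True).as_matrix()
    print("t%.2f"%s["time"],"pos",s["position"].round(1),"yaw %.2f"%np.degrees(np.arctan2(M[1,0],M[0,0])),"z",M[:,2].round(3),"F",s["wrist_force"].round(1),"w %.1f"%s["grip_width"],"j",s["joint_positions"].round(2))
    return s,M
def go(p,yaw=None):
    """rows values: shift cm in tool axes, rotvec, to reach world pose p, tool down, yaw deg"""
    s,M=st()
    d=M.T@(np.array(p)-s["position"])/10
    r=np.zeros(3)
    if yaw is not None:
        c,sn=np.cos(np.radians(yaw)),np.sin(np.radians(yaw))
        T=np.array([[c,sn,0],[sn,-c,0],[0,0,-1]]);r=R.from_matrix(M.T@T).as_rotvec()
    print("go",d.round(2),r.round(3))
E
python3 - <<'E'
from h import *
im=cv2.imread("pics/top0.png")
def box(mask,z,name,roi):
    m=np.zeros_like(mask);x0,y0,x1,y1=roi;m[y0:y1,x0:x1]=mask[y0:y1,x0:x1]
    c=max(cv2.findContours(m,cv2.RETR_EXTERNAL,cv2.CHAIN_APPROX_NONE)[0],key=cv2.contourArea)
    r=cv2.minAreaRect(c);P=np.array([at("top",p,z)[:2] for p in cv2.boxPoints(r)])
    print(name,"px",np.round(r[0],1),"ctr",P.mean(0).round(1),"sides",np.linalg.norm(P[1]-P[0]).round(1),np.linalg.norm(P[2]-P[1]).round(1),"corners",P.round().tolist())
hsv=cv2.cvtColor(im,cv2.COLOR_BGR2HSV)
box(((hsv[...,1]<60)&(hsv[...,2]>140)).astype(np.uint8)*255,24,"tray",(290,210,355,300))
box((hsv[...,2]<55).astype(np.uint8)*255,188,"cap1",(378,230,412,268))
box((hsv[...,2]<55).astype(np.uint8)*255,188,"cap3",(446,222,476,262))
box((hsv[...,2]<75).astype(np.uint8)*255,220,"lamp",(300,105,400,150))
cv=np.zeros((600,800,3),np.uint8)
def put(x0,y0,x1,y1,k,X,Y,src=im):
    c=cv2.resize(src[y0:y1,x0:x1],None,fx=k,fy=k,interpolation=cv2.INTER_CUBIC);cv[Y:Y+c.shape[0],X:X+c.shape[1]]=c
put(360,210,512,290,3,0,0); put(296,95,404,180,3,460,0)
put(125,190,285,310,3,0,245)
sc=cv2.imread("pics/scene0.png"); put(335,280,480,425,2,490,270,sc)
cv2.imwrite("pics/crop.png",cv)
E
```

```text
tray px [322.3 256.9] ctr [499.2  -4.7] sides 192.1 130.3 corners [[408.0, 66.0], [600.0, 53.0], [590.0, -77.0], [399.0, -62.0]]
cap1 px [392.4 251.7] ctr [ 500.4 -176.7] sides 66.4 66.3 corners [[527.0, -139.0], [539.0, -204.0], [473.0, -214.0], [462.0, -149.0]]
cap3 px [464.7 240.9] ctr [ 527.6 -353.2] sides 72.1 53.2 corners [[541.0, -311.0], [565.0, -379.0], [514.0, -395.0], [490.0, -328.0]]
lamp px [349.3 131.7] ctr [791.6 -70.1] sides 99.4 223.1 corners [[751.0, 44.0], [850.0, 37.0], [832.0, -185.0], [734.0, -177.0]]Traceback (most recent call last):
  File "<stdin>", line 17, in <module>
  File "<stdin>", line 15, in put
ValueError: could not broadcast input array from shape (360,480,3) into shape (355,480,3)
```

Run:
```python
from h import *
im=cv2.imread("pics/top0.png");sc=cv2.imread("pics/scene0.png")
cv=np.zeros((600,800,3),np.uint8)
def put(x0,y0,x1,y1,k,X,Y,src=im):
    c=cv2.resize(src[y0:y1,x0:x1],None,fx=k,fy=k,interpolation=cv2.INTER_CUBIC);cv[Y:Y+c.shape[0],X:X+c.shape[1]]=c
put(360,210,512,290,3,0,0); put(296,95,404,180,3,460,0)
put(130,195,285,305,3,0,262)
put(335,280,480,425,2,490,270,sc)
cv2.imwrite("pics/crop.png",cv)
```

```text
(no output)
```

View pics/crop.png

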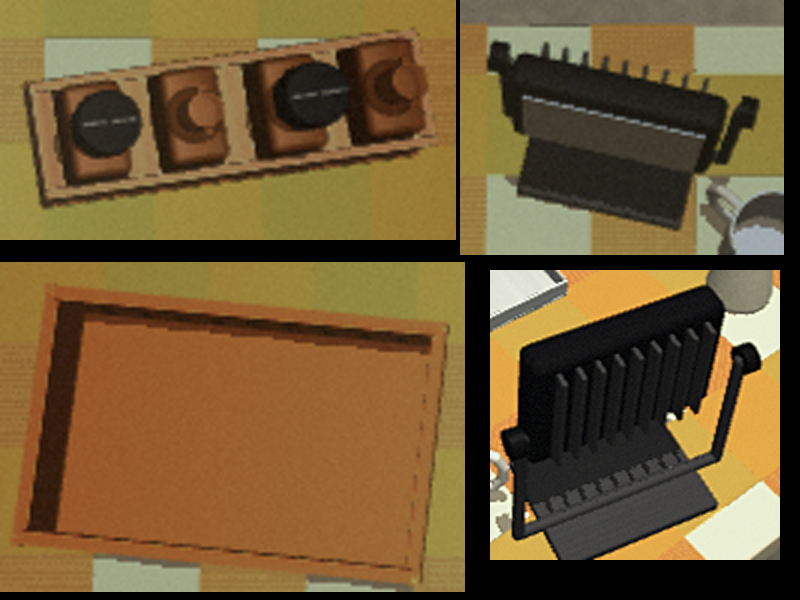

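The crop shows the carrier rim corners, both cap tops (396,251) and (464,242), the open necks (428,247) and (496,238), the crate rim corners, and the lamp's face as a grey quad from (317,127) to (374,152).

Run:
```python
from h import *
def quad(name,ps,zs):
    P=np.array([at("top",p,z) for p,z in zip(ps,zs)]);L=np.linalg.norm(np.roll(P,-1,0)-P,axis=1)
    d=P[1]-P[0];print(name,"ctr",P.mean(0).round(1),"sides",L.round(),"dir01 %.1f"%np.degrees(np.arctan2(d[1],d[0])), P.round().tolist());return P
C=quad("carrier",[(368,237.7),(498.3,220),(505,259.3),(374,276.7)],[60]*4)
quad("crate",[(146,202.7),(279,216),(268.3,301.7),(135,287.7)],[80]*4)
quad("lamp",[(317,127.3),(377.7,140.7),(374.3,151.7),(317,141)],[220,220,90,90])
quad("tray",[(303,219.5),(348,222),(345,293.5),(297,290.5)],[24]*4)
c=C.mean(0);u=(C[1]-C[0]+C[2]-C[3]);u/=np.linalg.norm(u)
for i,k in enumerate((-129,-43,43,129)):print("pocket",i+1,(c+k*u).round(1))
for n,p,z in(("cap1",(395.7,251),188),("b2",(427.7,247.3),160),("cap3",(464,242),188),("b4",(496,237.7),160)):print(n,at("top",p,z).round(1))
for n,p,q in(("cap1",(395.7,251),(249,246)),("cap3",(464,242),(172,291)),("b2",(427.7,247.3),(215,283)),("b4",(496,237.7),(129,332))):print(n,cross(p,q))
st()
```

```text
carrier ctr [ 520.4 -311.4   60. ] sides [355. 107. 354. 106.] dir01 -82.0 [[548.0, -128.0, 60.0], [598.0, -480.0, 60.0], [492.0, -494.0, 60.0], [443.0, -144.0, 60.0]]
crate ctr [507.2 303.   80. ] sides [362. 230. 357. 230.] dir01 -95.6 [[639.0, 472.0, 80.0], [604.0, 112.0, 80.0], [376.0, 137.0, 80.0], [410.0, 492.0, 80.0]]
lamp ctr [789.2 -66.  155. ] sides [152. 130. 157. 130.] dir01 -102.8 [[802.0, 9.0, 220.0], [769.0, -140.0, 220.0], [778.0, -144.0, 90.0], [808.0, 11.0, 90.0]]
tray ctr [500.7  -7.3  24. ] sides [126. 198. 132. 198.] dir01 -93.0 [[603.0, 50.0, 24.0], [596.0, -76.0, 24.0], [398.0, -67.0, 24.0], [406.0, 64.0, 24.0]]
pocket 1 [ 502.6 -183.6   60. ]
pocket 2 [ 514.5 -268.8   60. ]
pocket 3 [ 526.3 -354.    60. ]
pocket 4 [ 538.2 -439.2   60. ]
cap1 [ 502.  -184.8  188. ]
b2 [ 514.  -268.4  160. ]
cap3 [ 524.8 -351.4  188. ]
b4 [ 538.7 -438.7  160. ]
cap1 (array([ 502.69833972, -182.22666771,  192.18315277]), np.float64(4.5563838564283055))
cap3 (array([ 525.00522304, -348.56579865,  192.16781148]), np.float64(3.5664624684057786))
b2 (array([ 515.59283801, -267.39184583,  153.85637215]), np.float64(4.994520624882915))
b4 (array([ 538.93534711, -438.45114887,  159.46056148]), np.float64(0.8799931246365639))
t0.10 pos [ 118.1 -511.3  238.9] yaw 13.00 z [-0.     0.001 -1.   ] F [-0.7  0.  -0. ] w 85.5 j [-1.5   0.26 -0.05  1.26  0.    1.42]
```

```bash
python3 -m handwheel '[[[44.8,-23.2,-2.1,0,0,-1.868,1],[44.8,-23.2,-2.1,0,0,-1.868,1],[44.8,-23.2,-2.1,0,0,-1.868,1],[44.8,-23.2,-2.1,0,0,-1.868,1],[44.8,-23.2,-2.1,0,0,-1.868,1]]]' 60; python3 -c "
from h import *
go([502,-184,260],120)"
```

```text
time: 0.72
position: [357.1, -307.7, 252.3]
tool_rot: [-0.0, 0.834, 0.552, -0.0]
wrist_force: [-0.4, -1.0, -0.5]
grip_width: 85.1
t0.72 pos [ 357.1 -307.7  252.3] yaw 67.05 z [-0.  0. -1.] F [-0.4 -1.  -0.5] w 85.1 j [-0.88  0.17 -0.14  1.26 -0.    1.09]
go [17.04  8.52 -0.77] [-0.    -0.    -0.924]
```

```bash
python3 -m handwheel '[[[17,8.5,-0.8,0,0,-0.924,1],[17,8.5,-0.8,0,0,-0.924,1],[17,8.5,-0.8,0,0,-0.924,1],[17,8.5,-0.8,0,0,-0.924,1],[17,8.5,-0.8,0,0,-0.924,1]]]'
python3 - <<'E'
from h import *
go([502,-184,160],120)
s,M=st();im=robot.get_image("wrist")
m=robot.camera_model("wrist");T=m["tool_from_camera"];K=m["K"]
W=np.eye(4);W[:3,:3]=M;W[:3,3]=s["position"]
def proj(p):
    c=np.linalg.inv(W@T)@np.r_[p,1];v=np.array([c[0],-c[1],-c[2]]);r=np.hypot(v[0],v[1]);th=np.arctan2(r,v[2]);return K[0,2]+K[0,0]*th*v[0]/r,K[1,2]+K[0,0]*th*v[1]/r
v=im[:,:,::-1].copy()
for p in ([502,-184,188],[514,-268,160],[525,-351,188],[538,-439,160]):
    q=proj(np.array(p,float));print(np.round(q,1));cv2.drawMarker(v,(int(q[0]),int(q[1])),(0,255,0),0,14,1)
cv2.imwrite("pics/w1.png",v)
E
```

```text
time: 1.35
position: [501.7, -185.8, 259.8]
tool_rot: [-0.0, 0.499, 0.866, -0.0]
wrist_force: [-0.4, -0.5, -0.6]
grip_width: 85.6
t1.35 pos [ 501.7 -185.8  259.8] yaw 120.10 z [-0.001  0.    -1.   ] F [-0.4 -0.5 -0.6] w 85.6 j [-0.51  0.28  0.03  1.32  0.    0.54]
go [0.14 0.12 9.98] [-0.    -0.001  0.002]
t1.35 pos [ 501.7 -185.8  259.8] yaw 120.10 z [-0.001  0.    -1.   ] F [-0.4 -0.5 -0.6] w 85.6 j [-0.51  0.28  0.03  1.32  0.    0.54]
[323.4 247.8]
[280.6 334.9]
[243.4 430.4]
[226.3 461.8]
```

View pics/w1.png

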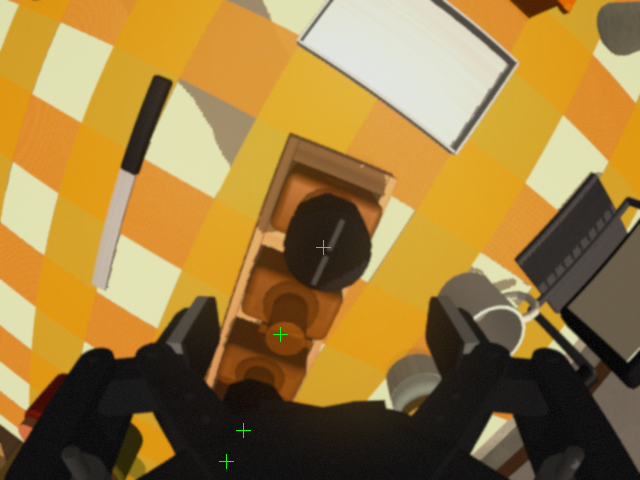

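The wrist view shows cap 1 with the mark on its top centred at (329,252), against a predicted (323,248). That is within 3 mm, so I'm descending and gripping.

```bash
python3 -m handwheel '[[[0.1,0.4,4,0,0,0,1],[0.1,0.4,7,0,0,0,1],[0.1,0.4,9,0,0,0,1],[0.1,0.4,10,0,0,0,1],[0.1,0.4,10,0,0,0,1]]]' 60; python3 -m handwheel '[[[0,0,0,0,0,0,-1],[0,0,0,0,0,0,-1],[0,0,0,0,0,0,-1],[0,0,0,0,0,0,-1],[0,0,0,0,0,0,-1]]]' 60;python3 -m handwheel '[[[0,0,0,0,0,0,-1],[0,0,0,0,0,0,-1],[0,0,0.3,0,0,0,-1],[0,0,0.3,0,0,0,-1],[0,0,0.3,0,0,0,-1]]]' 60; python3 -c "
from h import *
st()"
```

```text
time: 2.02
position: [504.0, -183.9, 160.1]
tool_rot: [-0.0, 0.503, 0.864, 0.0]
wrist_force: [-0.2, 0.4, -0.7]
grip_width: 85.6
time: 2.65
position: [504.5, -184.3, 161.3]
tool_rot: [0.001, 0.503, 0.864, -0.0]
wrist_force: [-2.5, -0.8, 7.8]
grip_width: 53.0
time: 3.28
position: [504.5, -184.3, 158.4]
tool_rot: [0.001, 0.503, 0.864, -0.0]
wrist_force: [-3.8, -0.3, 9.6]
grip_width: 52.9
t3.27 pos [ 504.5 -184.3  158.4] yaw 119.64 z [ 0.001 -0.001 -1.   ] F [-3.8 -0.3  9.6] w 52.9 j [-0.5   0.32 -0.19  1.06 -0.    0.55]
```

```bash
python3 -m handwheel '[[[0,0,0.3,0,0,0,-1],[0,0,0.3,0,0,0,-1],[0,0,0.5,0,0,0,-1],[0,0,0.5,0,0,0,-1]]]' 60; python3 -m handwheel '[[[0,0,0.2,0,0,0,-1],[0,0,0.4,0,0,0,-1],[0,0,0.4,0,0,0,-1]]]' 60
```

```text
time: 3.78
position: [504.7, -184.5, 154.4]
tool_rot: [0.002, 0.503, 0.864, -0.0]
wrist_force: [-6.5, 0.7, 23.6]
grip_width: 52.7
time: 4.15
position: [505.7, -185.3, 154.0]
tool_rot: [0.004, 0.503, 0.864, -0.001]
wrist_force: [-19.3, 5.2, 72.6]
grip_width: 53.0
```

```bash
python3 -m handwheel '[[[0,0,-0.35,0,0,0,-1],[0,0,-0.35,0,0,0,-1],[0,0,-0.35,0,0,-0.15,-1],[0,0,-0.35,0,0,-0.3,-1],[0,0,-0.35,0,0,-0.45,-1]]]' 60; python3 -m handwheel '[[[0,0,0,0,0,-0.15,-1],[0,0,0,0,0,-0.3,-1],[0,0,0,0,0,-0.45,-1]]]' 60; python3 -c "
from h import *
st()"
```

```text
time: 4.78
position: [505.7, -184.8, 154.3]
tool_rot: [0.003, 0.295, 0.956, -0.001]
wrist_force: [-1.7, 0.8, 24.1]
grip_width: 52.8
time: 5.15
position: [505.7, -184.7, 154.3]
tool_rot: [0.002, 0.074, 0.997, -0.001]
wrist_force: [-1.9, 1.0, 25.1]
grip_width: 53.2
t5.15 pos [ 505.7 -184.7  154.3] yaw 171.48 z [ 0.005 -0.002 -1.   ] F [-1.9  1.  25.1] w 53.2 j [-0.5   0.32 -0.2   1.04  0.   -0.35]
```

```bash
python3 -m handwheel '[[[0,0,0,0,0,-0.17,-1],[0,0,0,0,0,-0.34,-1],[0,0,0,0,0,-0.51,-1],[0,0,0,0,0,-0.68,-1],[0,0,0,0,0,-0.8,-1]]]' 60; python3 -c "
from h import *
st()
print(robot.read_state()['moment'])"
```

```text
time: 5.78
position: [505.7, -184.7, 154.3]
tool_rot: [0.002, -0.32, 0.947, -0.002]
wrist_force: [-2.7, 0.7, 24.3]
grip_width: 52.9
t5.78 pos [ 505.7 -184.7  154.3] yaw -142.69 z [ 0.005 -0.002 -1.   ] F [-2.7  0.7 24.3] w 52.9 j [-0.5   0.32 -0.2   1.04  0.   -1.15]
[ 0.2958416   0.42034521 -0.0389252 ]
```

```bash
python3 -m handwheel '[[[0,0,-0.7,0,0,0,-1],[0,0,-2,0,0,0,-1],[0,0,-3.5,0,0,0,-1],[0,0,-3.5,0,0,0,-1],[0,0,-3.5,0,0,0,-1]]]' 60; python3 -c "
from h import *
st()
print(robot.read_state()['moment'])"
```

```text
time: 6.4
position: [504.0, -183.8, 186.4]
tool_rot: [-0.0, -0.318, 0.948, 0.0]
wrist_force: [0.1, 0.4, -0.5]
grip_width: 52.9
t6.40 pos [ 504.  -183.8  186.4] yaw -142.95 z [-0.  0. -1.] F [ 0.1  0.4 -0.5] w 52.9 j [-0.5   0.3  -0.13  1.13  0.   -1.15]
[-0.00857755 -0.03309542 -0.00490434]
```

```bash
cat >> h.py <<'E'
def tray():
    im=robot.get_image("top")[:,:,::-1].copy();hsv=cv2.cvtColor(im,cv2.COLOR_BGR2HSV)
    m=((hsv[...,1]<60)&(hsv[...,2]>140)).astype(np.uint8)*255;m[:,:280]=0;m[:,385:]=0;m[:205]=0;m[310:]=0
    c=max(cv2.findContours(m,cv2.RETR_EXTERNAL,cv2.CHAIN_APPROX_NONE)[0],key=cv2.contourArea)
    P=np.array([at("top",p,24)[:2] for p in cv2.boxPoints(cv2.minAreaRect(c))]);print("tray",P.mean(0).round(1),P.round().tolist());return im
E
python3 - <<'E'
from h import *
tray();go([546,-8,190],177)
E
```

```text
tray [502.3  -5.2] [[408.0, 66.0], [606.0, 52.0], [596.0, -78.0], [399.0, -62.0]]
t6.45 pos [ 503.9 -183.8  186.2] yaw -142.95 z [-0.001  0.    -1.   ] F [ 0.4 -0.  -0.8] w 52.9 j [-0.5   0.3  -0.13  1.13 -0.   -1.15]
go [-13.95  11.5   -0.37] [ 0.001 -0.001  0.699]
```

```bash
python3 -m handwheel '[[[-1,1,-1.5,0,0,0.1,-1],[-5,4,-1.5,0,0,0.25,-1],[-9.5,8,-1,0,0,0.4,-1],[-14,11.5,-0.4,0,0,0.57,-1],[-14,11.5,-0.4,0,0,0.7,-1]]]' 60; python3 -c "
from h import *
go([546,-8,24],177)"
```

```text
time: 7.08
position: [546.6, -4.4, 189.7]
tool_rot: [-0.001, 0.027, 1.0, 0.0]
wrist_force: [-0.2, -1.2, -0.3]
grip_width: 52.8
t7.08 pos [546.6  -4.4 189.7] yaw 176.91 z [-0.002  0.001 -1.   ] F [-0.2 -1.2 -0.3] w 52.8 j [-0.16  0.32 -0.1   1.15  0.   -0.1 ]
go [ 1.000e-02 -3.800e-01  1.657e+01] [ 0.001 -0.002 -0.002]
```

```bash
python3 -m handwheel '[[[0,0,5,0,0,0,-1],[0,0,10,0,0,0,-1],[0,0,14,0,0,0,-1],[0,0,16,0,0,0,-1],[0,0,16.6,0,0,0,-1]]]' 60; python3 -m handwheel '[[[0,0,0.2,0,0,0,-1],[0,0,0.2,0,0,0,0.65],[0,0,0.2,0,0,0,0.65],[0,0,0.2,0,0,0,0.65]]]' 60; python3 -m handwheel '[[[0,0,-5,0,0,0,0.65],[0,0,-10,0,0,0,0.65],[0,0,-14,0,0,0,0.3]]]' 60; python3 -c "
from h import *
go([502,-184,240],188)
go([504,-184,142],188)"
```

```text
time: 7.7
position: [545.7, -7.6, 23.4]
tool_rot: [-0.001, 0.027, 1.0, 0.0]
wrist_force: [0.5, 0.5, -0.1]
grip_width: 52.7
time: 8.2
position: [546.9, -7.8, 23.2]
tool_rot: [0.0, 0.027, 1.0, -0.0]
wrist_force: [-0.3, -0.4, -1.3]
grip_width: 70.4
time: 8.57
position: [546.8, -7.8, 165.1]
tool_rot: [0.001, 0.027, 1.0, -0.0]
wrist_force: [0.4, -0.7, -0.6]
grip_width: 55.8
t8.57 pos [546.8  -7.8 165.1] yaw 176.95 z [ 0.002 -0.    -1.   ] F [ 0.4 -0.7 -0.6] w 55.8 j [-0.16  0.33 -0.15  1.08  0.   -0.11]
go [  3.52 -17.83  -7.49] [-0.     0.002 -0.193]
t8.57 pos [546.8  -7.8 165.1] yaw 176.95 z [ 0.002 -0.    -1.   ] F [ 0.4 -0.7 -0.6] w 55.8 j [-0.16  0.33 -0.15  1.08  0.   -0.11]
go [  3.34 -17.82   2.31] [-0.     0.002 -0.193]
```

```bash
python3 -m handwheel '[[[0.5,-2,-4,0,0,0,0.3],[2,-8,-4.5,0,0,-0.1,0.3],[3,-14,-4.5,0,0,-0.19,0.3],[3.4,-17.8,-4,0,0,-0.19,0.3],[3.4,-17.8,-2,0,0,-0.193,0.3]]]' 80; python3 -c "
from h import *
go([504,-184,138],188)"
```

```text
time: 9.2
position: [503.2, -186.5, 183.3]
tool_rot: [0.001, -0.068, 0.998, -0.001]
wrist_force: [0.6, 0.6, -0.1]
grip_width: 55.9
t9.20 pos [ 503.2 -186.5  183.3] yaw -172.18 z [ 0.002 -0.001 -1.   ] F [ 0.6  0.6 -0.1] w 55.9 j [-0.51  0.3  -0.14  1.12 -0.   -0.64]
go [-0.1   0.25  4.53] [-0.002  0.002 -0.003]
```

```bash
python3 -m handwheel '[[[0,0.1,2.5,0,0,0,0.3],[0,0.1,4.6,0,0,0,0.3],[0,0.1,4.6,0,0,0,-1],[0,0.1,4.6,0,0,0,-1],[0,0.1,4.6,0,0,0,-1]]]' 80; python3 -m handwheel '[[[0,0,0,0,0,0,-1],[0,0,0,0,0,0,-1]]]'; python3 -c "
from h import *
st()"
```

```text
time: 9.82
position: [503.4, -182.8, 137.5]
tool_rot: [0.0, -0.07, 0.998, -0.0]
wrist_force: [-0.2, -0.0, -2.9]
grip_width: 28.8
time: 10.07
position: [503.3, -182.8, 137.2]
tool_rot: [0.0, -0.07, 0.998, -0.0]
wrist_force: [0.1, 1.0, 2.2]
grip_width: 29.5
t10.07 pos [ 503.3 -182.8  137.2] yaw -171.99 z [ 0.001 -0.    -1.   ] F [0.1 1.  2.2] w 29.5 j [-0.5   0.33 -0.23  1.    0.   -0.64]
```

```bash
python3 -m handwheel '[[[0,0,-2,0,0,0,-1],[0,0,-4.5,0,0,0,-1],[0,0,-7,0,0,0,-1],[0,0,-8,0,0,0,-1],[0,0,-8,0,0,0,-1]]]'; python3 -c "
from h import *
go([657,-38,207],78)"
```

```text
time: 10.7
position: [503.2, -182.8, 216.8]
tool_rot: [0.0, -0.07, 0.998, -0.0]
wrist_force: [-1.2, -0.3, -3.4]
grip_width: 28.9
t10.70 pos [ 503.2 -182.8  216.8] yaw -172.00 z [ 0. -0. -1.] F [-1.2 -0.3 -3.4] w 28.9 j [-0.5   0.29 -0.07  1.21 -0.   -0.64]
go [-17.25  12.2    0.98] [0.00e+00 1.00e-03 1.92e+00]
```

```bash
python3 -m handwheel '[[[-2,1.5,0,0,0,0.1,-1],[-4.5,3.5,0,0,0,0.28,-1],[-7.5,5.5,0.2,0,0,0.46,-1],[-10.5,7.5,0.4,0,0,0.64,-1],[-13,9.5,0.6,0,0,0.82,-1]]]'; python3 -c "
from h import *
go([657,-38,207],78)"
```

```text
time: 11.32
position: [619.1, -69.6, 209.2]
tool_rot: [-0.001, 0.336, 0.942, -0.0]
wrist_force: [-0.5, -1.2, -2.9]
grip_width: 29.1
t11.32 pos [619.1 -69.6 209.2] yaw 140.69 z [-0.002  0.    -1.   ] F [-0.5 -1.2 -2.9] w 29.1 j [-0.24  0.44  0.15  1.28 -0.    0.44]
go [-0.94  4.84  0.22] [-2.000e-03 -1.000e-03  1.094e+00]
```

```bash
python3 -m handwheel '[[[-0.2,1.5,0.1,0,0,0.18,-1],[-0.5,3,0.2,0,0,0.36,-1],[-0.9,4.4,0.2,0,0,0.54,-1],[-0.9,4.8,0.2,0,0,0.72,-1],[-0.9,4.8,0.2,0,0,0.9,-1]]]'; python3 -m handwheel '[[[0,0,0,0,0,0.17,-1],[0,0,0,0,0,0.195,-1],[0,0,0,0,0,0.195,-1]]]'
python3 - <<'E'
from h import *
s,M=st()
for n in("scene","wrist"):cv2.imwrite(f"pics/l1{n}.png",robot.get_image(n)[:,:,::-1])
a=cv2.imread("pics/l1scene.png")[150:480,140:540];b=cv2.imread("pics/l1wrist.png")
cv2.imwrite("pics/l1.png",np.hstack([a,cv2.resize(b,(400,330))]))
go([657,-38,207],78)
E
```

```text
time: 11.95
position: [655.6, -38.6, 207.1]
tool_rot: [-0.001, 0.712, 0.702, -0.001]
wrist_force: [0.2, 0.0, -3.4]
grip_width: 29.1
time: 12.32
position: [655.6, -38.9, 208.1]
tool_rot: [-0.0, 0.775, 0.632, -0.0]
wrist_force: [0.6, 0.9, -2.3]
grip_width: 29.0
t12.32 pos [655.6 -38.9 208.1] yaw 78.46 z [-0.001  0.    -1.   ] F [ 0.6  0.9 -2.3] w 29.0 j [-0.18  0.51  0.25  1.32  0.    1.59]
t12.43 pos [655.7 -38.9 208.4] yaw 78.42 z [-0.  0. -1.] F [-0.   0.1 -2.5] w 29.1 j [-0.18  0.5   0.25  1.32  0.    1.59]
go [0.12 0.11 0.14] [-0.    -0.     0.007]
```

View pics/l1.png

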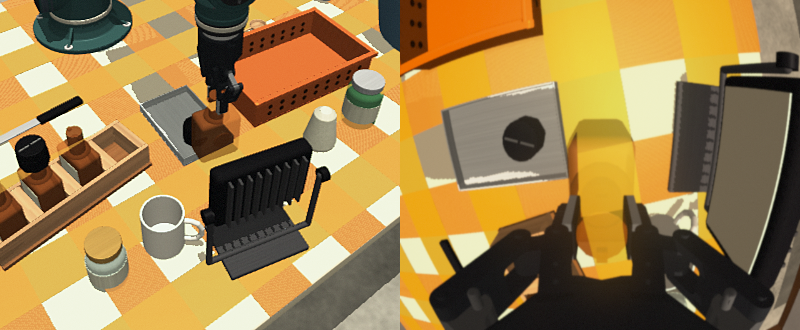

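The bottle hangs upright in front of the lamp and cap 1 lies in the tray (wrist view about (523,138)). Holding it there for a second, then turning it round.

```bash
python3 -m handwheel '[[[0,0,0,0,0,0,-1],[0,0,0,0,0,0,-1],[0,0,0,0,0,0,-1],[0,0,0,0,0,0,-1],[0,0,0,0,0,0,-1]]]'; python3 -m handwheel '[[[0,0,0,0,0,0,-1],[0,0,0,0,0,0,-1],[0,0,0,0,0,-0.15,-1],[0,0,0,0,0,-0.33,-1],[0,0,0,0,0,-0.51,-1]]]'; for i in 1; do python3 -m handwheel '[[[0,0,0,0,0,-0.18,-1],[0,0,0,0,0,-0.36,-1],[0,0,0,0,0,-0.54,-1],[0,0,0,0,0,-0.72,-1],[0,0,0,0,0,-0.9,-1]]]'; python3 -m handwheel '[[[0,0,0,0,0,-0.18,-1],[0,0,0,0,0,-0.36,-1],[0,0,0,0,0,-0.54,-1],[0,0,0,0,0,-0.72,-1],[0,0,0,0,0,-0.9,-1]]]';python3 -m handwheel '[[[0,0,0,0,0,-0.18,-1],[0,0,0,0,0,-0.36,-1],[0,0,0,0,0,-0.54,-1],[0,0,0,0,0,-0.7,-1],[0,0,0,0,0,-0.83,-1]]]'; done; python3 -m handwheel '[[[0,0,0,0,0,0,-1],[0,0,0,0,0,0,-1],[0,0,0,0,0,0,-1],[0,0,0,0,0,0,-1],[0,0,0,0,0,0,-1]]]';  python3 -m handwheel '[[[0,0,0,0,0,0,-1],[0,0,0,0,0,0,-1],[0,0,0,0,0,0,-1],[0,0,0,0,0,0,-1]]]'; python3 -c "
from h import *
go([519,422,240],174)"
```

```text
time: 13.05
position: [655.8, -38.9, 208.8]
tool_rot: [0.0, 0.776, 0.631, 0.0]
wrist_force: [-0.4, -0.5, -2.3]
grip_width: 29.4
time: 13.68
position: [655.7, -38.9, 208.8]
tool_rot: [-0.0, 0.589, 0.808, -0.0]
wrist_force: [-0.1, -1.0, -2.2]
grip_width: 29.0
time: 14.3
position: [655.8, -38.9, 208.8]
tool_rot: [-0.0, 0.179, 0.984, -0.0]
wrist_force: [0.4, -0.2, -2.9]
grip_width: 29.0
time: 14.92
position: [655.7, -38.9, 208.8]
tool_rot: [0.0, -0.267, 0.964, 0.0]
wrist_force: [-0.9, -0.6, -2.0]
grip_width: 29.1
time: 15.55
position: [655.7, -38.9, 208.8]
tool_rot: [0.0, -0.632, 0.775, 0.0]
wrist_force: [0.1, -0.3, -2.2]
grip_width: 29.1
time: 16.18
position: [655.7, -38.9, 208.8]
tool_rot: [-0.0, -0.63, 0.776, 0.0]
wrist_force: [-0.4, 0.5, -2.1]
grip_width: 29.2
time: 16.68
position: [655.8, -38.9, 208.8]
tool_rot: [0.0, -0.631, 0.776, -0.0]
wrist_force: [0.3, 0.5, -2.3]
grip_width: 29.2
t16.68 pos [655.8 -38.9 208.8] yaw -101.81 z [ 0.  0. -1.] F [ 0.3  0.5 -2.3] w 29.2 j [-0.18  0.5   0.25  1.32  0.   -1.55]
go [-42.32  22.82  -3.12] [0.    0.    1.469]
```

```bash
python3 -m handwheel '[[[-3,1.6,-1.5,0,0,0.1,-1],[-8,4.3,-3.1,0,0,0.28,-1],[-13,7,-3.1,0,0,0.46,-1],[-18,9.7,-3.1,0,0,0.64,-1],[-23,12.4,-3.1,0,0,0.8,-1]]]'; python3 -c "
from h import *
go([519,422,240],174)"
```

```text
time: 17.3
position: [580.8, 213.2, 240.0]
tool_rot: [0.0, -0.276, 0.961, -0.0]
wrist_force: [1.4, 0.3, -2.5]
grip_width: 28.7
t17.30 pos [580.8 213.2 240. ] yaw -147.98 z [ 0.  0. -1.] F [ 1.4  0.3 -2.5] w 28.7 j [ 0.22  0.43  0.21  1.35  0.   -0.34]
go [-5.83 20.98 -0.  ] [0.    0.    0.664]
```

```bash
python3 -m handwheel '[[[-1.4,5,0,0,0,0.17,-1],[-2.8,10,0,0,0,0.34,-1],[-4.2,15,0,0,0,0.5,-1],[-5.4,19,0,0,0,0.62,-1],[-5.8,21,0,0,0,0.664,-1]]]'; python3 -m handwheel '[[[0,0,0,0,0,0,-1]]]';python3 - <<'E'
from h import *
go([519,422,136],174)
for n in("scene","top"):cv2.imwrite(f"pics/c1{n}.png",robot.get_image(n)[:,:,::-1])
a=cv2.imread("pics/c1scene.png")[90:370,300:580];b=cv2.imread("pics/c1top.png")[140:340,100:390]
cv2.imwrite("pics/c1.png",np.hstack([cv2.resize(a,(400,400)),cv2.resize(b,(400,400))]))
E
```

```text
time: 17.92
position: [517.1, 422.1, 239.5]
tool_rot: [-0.0, 0.05, 0.999, 0.0]
wrist_force: [-0.4, 0.0, -2.1]
grip_width: 29.2
time: 18.05
position: [517.4, 421.2, 239.5]
tool_rot: [-0.0, 0.049, 0.999, -0.0]
wrist_force: [-0.2, -0.6, -2.4]
grip_width: 29.1
t18.05 pos [517.4 421.2 239.5] yaw 174.42 z [-0. -0. -1.] F [-0.2 -0.6 -2.4] w 29.1 j [0.56 0.52 0.36 1.41 0.   0.66]
go [-0.15  0.09 10.35] [-0.    -0.     0.007]
```

View pics/c1.png

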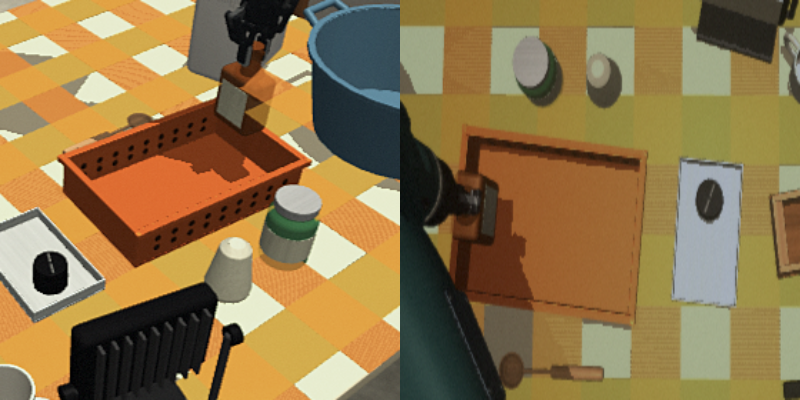

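The bottle hangs over the crate's left end, clear of the walls, with cap 1 in the tray. Lowering it.

```bash
python3 -m handwheel '[[[0,0,4,0,0,0,-1],[0,0,8,0,0,0,-1],[0,0,9.8,0,0,0,-1],[0,0,10.4,0,0,0,-1],[0,0,10.4,0,0,0,-1]]]'; python3 -m handwheel '[[[0,0,0.2,0,0,0,-1],[0,0,0.2,0,0,0,-1]]]'; python3 -c "
from h import *
st()"
```

```text
time: 18.77
position: [518.5, 419.6, 136.3]
tool_rot: [0.0, 0.05, 0.999, 0.0]
wrist_force: [0.7, -0.2, -2.2]
grip_width: 29.1
time: 19.02
position: [518.3, 420.1, 134.3]
tool_rot: [0.0, 0.05, 0.999, 0.0]
wrist_force: [0.0, 0.7, -2.7]
grip_width: 28.9
t19.02 pos [518.3 420.1 134.3] yaw 174.31 z [ 0.001  0.    -1.   ] F [ 0.   0.7 -2.7] w 28.9 j [ 0.56  0.55  0.13  1.15 -0.    0.66]
```

```bash
python3 -m handwheel '[[[0,0,0.1,0,0,0,-1],[0,0,0.2,0,0,0,-1],[0,0,0.2,0,0,0,-1]]]'; python3 -m handwheel '[[[0,0,0,0,0,0,0],[0,0,0,0,0,0,0],[0,0,0,0,0,0,0.1],[0,0,-0.5,0,0,0,0.1],[0,0,-3,0,0,0,0.1]]]'; python3 -c "
from h import *
go([514.5,-268,210],188)"
```

```text
time: 19.4
position: [518.4, 420.2, 133.2]
tool_rot: [0.001, 0.05, 0.999, 0.0]
wrist_force: [-2.1, -3.1, 10.4]
grip_width: 29.2
time: 20.02
position: [517.5, 419.6, 161.2]
tool_rot: [-0.001, 0.05, 0.999, -0.001]
wrist_force: [-0.2, 1.5, -0.0]
grip_width: 47.1
t20.02 pos [517.5 419.6 161.2] yaw 174.31 z [-0.002 -0.001 -1.   ] F [-0.2  1.5 -0. ] w 47.1 j [ 0.56  0.54  0.18  1.22 -0.    0.66]
go [ -6.51 -68.46  -4.79] [-0.001 -0.002 -0.239]
```

```bash
python3 -m handwheel '[[[0,0,-5,0,0,0,0.1],[-1,-5,-7,0,0,-0.03,0.1],[-2,-11,-7,0,0,-0.06,0.1],[-3,-17,-7,0,0,-0.09,0.1],[-3,-23,-7,0,0,-0.12,0.1]]]'; python3 -m handwheel '[[[-0.3,-6,0,0,0,0,0.1],[-0.6,-12,0,0,0,0,0.1],[-0.9,-18,0,0,0,0,0.1],[-1.2,-24,0,0,0,0,0.1],[-1.5,-30,0,0,0,0,0.1]]]';python3 -c "
from h import *
go([514.5,-268,210],188)"
```

```text
time: 20.65
position: [525.2, 186.3, 232.1]
tool_rot: [0.0, -0.011, 1.0, 0.0]
wrist_force: [0.9, -0.7, -0.1]
grip_width: 46.8
time: 21.28
position: [546.2, -113.4, 232.3]
tool_rot: [0.0, -0.01, 1.0, -0.0]
wrist_force: [1.0, 0.7, -0.1]
grip_width: 46.8
t21.27 pos [ 546.2 -113.4  232.3] yaw -178.82 z [ 0.001 -0.    -1.   ] F [ 1.   0.7 -0.1] w 46.8 j [-0.35  0.32  0.02  1.27  0.   -0.37]
go [  3.49 -15.39   2.23] [-0.     0.001 -0.119]
```

```bash
python3 -m handwheel '[[[1,-5,0,0,0,-0.06,0.1],[2,-10,0,0,0,-0.12,0.1],[3,-14,1,0,0,-0.12,0.1],[3.5,-15.4,2.2,0,0,-0.12,0.1],[3.5,-15.4,2.2,0,0,-0.12,0.1]]]'; python3 -c "
from h import *
go([514.5,-268,137],188)"
```

```text
time: 21.9
position: [514.0, -266.1, 209.1]
tool_rot: [-0.001, -0.07, 0.998, 0.001]
wrist_force: [-0.5, 0.6, 0.3]
grip_width: 47.2
t21.90 pos [ 514.  -266.1  209.1] yaw -172.01 z [-0.001  0.001 -1.   ] F [-0.5  0.6  0.3] w 47.2 j [-0.62  0.37  0.02  1.23  0.   -0.76]
go [-0.03 -0.21  7.21] [ 0.001 -0.001 -0.   ]
```

```bash
python3 -m handwheel '[[[0,-0.1,3,0,0,0,0.1],[0,-0.1,6,0,0,0,0.1],[0,-0.1,7.2,0,0,0,0.1],[0,-0.1,7.2,0,0,0,-1],[0,-0.1,7.2,0,0,0,-1]]]' 80; python3 -m handwheel '[[[0,0,0,0,0,0,-1],[0,0,0,0,0,0,-1],[0,0,0,0,0,0,-1],[0,0,0,0,0,0,-1]]]'; python3 -c "
from h import *
st()"
```

```text
time: 22.52
position: [515.1, -267.0, 138.8]
tool_rot: [0.0, -0.07, 0.998, -0.0]
wrist_force: [-1.2, 1.1, -2.5]
grip_width: 28.6
time: 23.02
position: [514.8, -267.2, 138.1]
tool_rot: [0.0, -0.07, 0.998, -0.0]
wrist_force: [-0.1, 0.3, 0.4]
grip_width: 29.2
t23.02 pos [ 514.8 -267.2  138.1] yaw -171.94 z [ 0. -0. -1.] F [-0.1  0.3  0.4] w 29.2 j [-0.62  0.4  -0.12  1.05  0.   -0.76]
```

```bash
python3 -m handwheel '[[[0,0,-2,0,0,0,-1],[0,0,-5,0,0,0,-1],[0,0,-7.5,0,0,0,-1],[0,1.5,-8,0,0,0,-1],[-1,5,-8,0,0,0.1,-1]]]'; python3 -m handwheel '[[[-2,4,0,0,0,0.18,-1],[-5,8,0,0,0,0.36,-1],[-9,12,0.2,0,0,0.54,-1],[-13,14.5,0.6,0,0,0.72,-1],[-16,15.5,1,0,0,0.9,-1]]]'; python3 -c "
from h import *
go([656,-38.5,209],78.5)"
```

```text
time: 23.65
position: [517.1, -215.8, 217.2]
tool_rot: [-0.0, -0.019, 1.0, 0.0]
wrist_force: [-0.4, 1.0, -3.1]
grip_width: 28.7
time: 24.28
position: [671.7, -52.0, 206.4]
tool_rot: [-0.001, 0.418, 0.908, -0.0]
wrist_force: [-0.5, -0.1, -2.9]
grip_width: 29.3
t24.27 pos [671.7 -52.  206.4] yaw 130.54 z [-0.001  0.001 -1.   ] F [-0.5 -0.1 -2.9] w 29.3 j [-0.2   0.54  0.31  1.34  0.    0.66]
go [ 2.05 -0.31 -0.25] [-0.001 -0.001  0.908]
```

```bash
python3 -m handwheel '[[[1,-0.2,-0.2,0,0,0.18,-1],[2,-0.3,-0.2,0,0,0.36,-1],[2,-0.3,-0.2,0,0,0.54,-1],[2,-0.3,-0.2,0,0,0.72,-1],[2,-0.3,-0.2,0,0,0.9,-1]]]';  python3 -m handwheel '[[[0,0,0,0,0,0,-1],[0,0,0,0,0,0,-1],[0,0,0,0,0,0,-1],[0,0,0,0,0,0,-1],[0,0,0,0,0,0,-1]]]';  python3 -m handwheel '[[[0,0,0,0,0,0,-1],[0,0,0,0,0,0,-1],[0,0,0,0,0,0,-1],[0,0,0,0,0,0,-1]]]'; python3 -c "
from h import *
st()"; python3 -m handwheel '[[[0,0,0,0,0,-0.15,-1],[0,0,0,0,0,-0.33,-1],[0,0,0,0,0,-0.51,-1],[0,0,0,0,0,-0.69,-1],[0,0,0,0,0,-0.87,-1]]]'; python3 -m handwheel '[[[0,0,0,0,0,-0.18,-1],[0,0,0,0,0,-0.36,-1],[0,0,0,0,0,-0.54,-1],[0,0,0,0,0,-0.72,-1],[0,0,0,0,0,-0.9,-1]]]';python3 -m handwheel '[[[0,0,0,0,0,-0.18,-1],[0,0,0,0,0,-0.36,-1],[0,0,0,0,0,-0.54,-1],[0,0,0,0,0,-0.72,-1],[0,0,0,0,0,-0.9,-1]]]'; python3 -m handwheel '[[[0,0,0,0,0,-0.18,-1],[0,0,0,0,0,-0.36,-1],[0,0,0,0,0,-0.47,-1],[0,0,0,0,0,-0.47,-1],[0,0,0,0,0,-0.47,-1]]]';  python3 -m handwheel '[[[0,0,0,0,0,0,-1],[0,0,0,0,0,0,-1],[0,0,0,0,0,0,-1],[0,0,0,0,0,0,-1],[0,0,0,0,0,0,-1]]]'; python3 -m handwheel '[[[0,0,0,0,0,0,-1],[0,0,0,0,0,0,-1]]]';python3 -c "
from h import *
go([511,342,240],174)"
```

```text
time: 24.9
position: [655.0, -40.7, 208.6]
tool_rot: [-0.001, 0.772, 0.635, -0.001]
wrist_force: [0.1, 0.2, -2.2]
grip_width: 29.1
time: 25.52
position: [655.8, -41.7, 209.7]
tool_rot: [0.0, 0.77, 0.638, -0.0]
wrist_force: [-0.3, -0.5, -2.6]
grip_width: 29.4
time: 26.02
position: [655.8, -41.7, 209.8]
tool_rot: [0.0, 0.771, 0.637, 0.0]
wrist_force: [0.6, 0.0, -3.0]
grip_width: 28.6
t26.02 pos [655.8 -41.7 209.8] yaw 79.20 z [ 0. -0. -1.] F [ 0.6  0.  -3. ] w 28.6 j [-0.19  0.5   0.26  1.32 -0.    1.57]
time: 26.65
position: [655.8, -41.6, 209.8]
tool_rot: [0.0, 0.427, 0.904, -0.0]
wrist_force: [0.1, -1.1, -2.8]
grip_width: 28.9
time: 27.28
position: [655.7, -41.6, 209.8]
tool_rot: [-0.0, -0.008, 1.0, -0.0]
wrist_force: [0.6, -0.5, -1.6]
grip_width: 29.1
time: 27.9
position: [655.8, -41.6, 209.8]
tool_rot: [-0.0, -0.442, 0.897, 0.0]
wrist_force: [-0.5, 0.7, -2.8]
grip_width: 29.1
time: 28.52
position: [655.8, -41.6, 209.8]
tool_rot: [0.0, -0.636, 0.772, -0.0]
wrist_force: [0.6, 0.4, -3.2]
grip_width: 29.1
time: 29.15
position: [655.8, -41.6, 209.8]
tool_rot: [0.0, -0.637, 0.771, -0.0]
wrist_force: [-0.8, -0.2, -3.3]
grip_width: 28.8
time: 29.4
position: [655.8, -41.6, 209.8]
tool_rot: [0.0, -0.637, 0.771, -0.0]
wrist_force: [-0.1, 0.6, -3.0]
grip_width: 29.4
t29.40 pos [655.8 -41.6 209.8] yaw -100.89 z [ 0.  0. -1.] F [-0.1  0.6 -3. ] w 29.4 j [-0.19  0.5   0.26  1.32  0.   -1.57]
go [-34.94  21.47  -3.02] [-0.     0.     1.485]
```

```bash
python3 -m handwheel '[[[-2.5,1.5,-1.5,0,0,0.1,-1],[-7,4.3,-3,0,0,0.28,-1],[-12,7.4,-3,0,0,0.46,-1],[-17,10.5,-3,0,0,0.64,-1],[-22,13.5,-3,0,0,0.82,-1]]]'; python3 -c "
from h import *
go([511,342,240],174)"
```

```text
time: 30.02
position: [564.0, 201.3, 240.0]
tool_rot: [0.0, -0.274, 0.962, 0.0]
wrist_force: [0.8, 0.4, -2.8]
grip_width: 29.3
t30.02 pos [564.  201.3 240. ] yaw -148.18 z [ 0.  0. -1.] F [ 0.8  0.4 -2.8] w 29.3 j [ 0.21  0.39  0.15  1.33  0.   -0.35]
go [-2.92 14.75 -0.  ] [0.   0.   0.66]
```

```bash
python3 -m handwheel '[[[-0.8,4,0,0,0,0.18,-1],[-1.6,8,0,0,0,0.36,-1],[-2.4,12,0,0,0,0.52,-1],[-2.9,14.8,0,0,0,0.66,-1],[-2.9,14.8,0,0,0,0.66,-1]]]'; python3 -c "
from h import *
go([511,342,137],174)"
```

```text
time: 30.65
position: [509.8, 341.9, 239.7]
tool_rot: [-0.0, 0.049, 0.999, 0.0]
wrist_force: [0.2, -0.7, -2.3]
grip_width: 28.8
t30.65 pos [509.8 341.9 239.7] yaw 174.44 z [-0.  0. -1.] F [ 0.2 -0.7 -2.3] w 28.8 j [0.46 0.42 0.19 1.34 0.   0.56]
go [-0.12  0.02 10.27] [ 0.    -0.     0.008]
```

```bash
python3 -m handwheel '[[[0,0,4,0,0,0,-1],[0,0,8,0,0,0,-1],[0,0,9.8,0,0,0,-1],[0,0,10.3,0,0,0,-1],[0,0,10.5,0,0,0,-1]]]'; python3 -m handwheel '[[[0,0,0.1,0,0,0,-1],[0,0,0.2,0,0,0,-1]]]'; python3 -m handwheel '[[[0,0,0,0,0,0,0],[0,0,0,0,0,0,0],[0,0,0,0,0,0,0.1],[0,0,-0.5,0,0,0,0.1],[0,0,-3,0,0,0,0.1]]]'; python3 -c "
from h import *
go([525,-353,260],120)"
```

```text
time: 31.28
position: [511.1, 340.1, 135.3]
tool_rot: [0.0, 0.049, 0.999, 0.0]
wrist_force: [0.6, -0.1, -2.7]
grip_width: 29.3
time: 31.52
position: [511.3, 340.5, 134.0]
tool_rot: [0.001, 0.049, 0.999, 0.0]
wrist_force: [-1.9, -3.4, 13.9]
grip_width: 29.1
time: 32.15
position: [509.9, 340.1, 162.3]
tool_rot: [-0.001, 0.049, 0.999, -0.001]
wrist_force: [-0.0, 0.5, -0.2]
grip_width: 46.7
t32.15 pos [509.9 340.1 162.3] yaw 174.36 z [-0.002 -0.001 -1.   ] F [-0.   0.5 -0.2] w 46.7 j [0.46 0.45 0.02 1.15 0.   0.55]
go [ -8.29 -68.84  -9.7 ] [-0.002 -0.001  0.949]
```

```bash
python3 -m handwheel '[[[0,0,-5,0,0,0,0.1],[-1,-5,-9,0,0,0.15,0.1],[-2,-11,-9.7,0,0,0.3,0.1],[-3,-17,-9.7,0,0,0.45,0.1],[-3,-23,-9.7,0,0,0.6,1]]]'; python3 -c "
from h import *
go([525,-353,260],120)"
```

```text
time: 32.78
position: [518.0, 106.6, 260.2]
tool_rot: [0.0, 0.344, 0.939, 0.0]
wrist_force: [0.4, 0.1, -0.1]
grip_width: 63.5
t32.77 pos [518.  106.6 260.2] yaw 139.70 z [ 0.001 -0.    -1.   ] F [ 0.4  0.1 -0.1] w 63.5 j [ 0.05  0.26  0.01  1.32 -0.    0.75]
go [-3.026e+01 -3.460e+01  2.000e-02] [0.001 0.001 0.344]
```

```bash
python3 -m handwheel '[[[-4,-4.6,0,0,0,0.1,1],[-8,-9.2,0,0,0,0.2,1],[-12,-13.8,0,0,0,0.344,1],[-16,-18.4,0,0,0,0.344,1],[-20,-23,0,0,0,0.344,1]]]'; python3 -c "
from h import *
go([525,-353,260],120)"
```

```text
time: 33.4
position: [522.8, -198.2, 260.3]
tool_rot: [0.0, 0.498, 0.867, 0.0]
wrist_force: [1.4, 0.2, 0.5]
grip_width: 85.2
t33.40 pos [ 522.8 -198.2  260.3] yaw 120.26 z [ 0.001 -0.    -1.   ] F [1.4 0.2 0.5] w 85.2 j [-0.51  0.32  0.09  1.34  0.    0.53]
go [-13.48  -7.61   0.03] [0.    0.001 0.005]
```

```bash
python3 -m handwheel '[[[-5,-3,0,0,0,0,1],[-10,-5.7,0,0,0,0,1],[-13.5,-7.6,0,0,0,0,1],[-13.5,-7.6,0,0,0,0,1],[-13.5,-7.6,0,0,0,0,1]]]'
python3 - <<'E'
from h import *
go([525,-353,161],120)
s,M=st();im=robot.get_image("wrist")
m=robot.camera_model("wrist");T=m["tool_from_camera"];K=m["K"]
W=np.eye(4);W[:3,:3]=M;W[:3,3]=s["position"]
c=np.linalg.inv(W@T)@np.array([525,-353,188,1.]);v=np.array([c[0],-c[1],-c[2]]);r=np.hypot(v[0],v[1]);th=np.arctan2(r,v[2])
q=K[0,2]+K[0,0]*th*v[0]/r,K[1,2]+K[0,0]*th*v[1]/r;print(q)
v=im[:,:,::-1].copy();cv2.drawMarker(v,(int(q[0]),int(q[1])),(0,255,0),0,14,1)
cv2.imwrite("pics/w3.png",v)
tray()
E
```

```text
time: 34.02
position: [525.5, -350.7, 260.0]
tool_rot: [-0.0, 0.498, 0.867, 0.0]
wrist_force: [-0.7, 0.4, 0.3]
grip_width: 85.6
t34.02 pos [ 525.5 -350.7  260. ] yaw 120.27 z [ 0.  0. -1.] F [-0.7  0.4  0.3] w 85.6 j [-0.72  0.45  0.3   1.42  0.    0.33]
go [-0.18 -0.16  9.9 ] [ 0.    -0.     0.005]
t34.02 pos [ 525.5 -350.7  260. ] yaw 120.27 z [ 0.  0. -1.] F [-0.7  0.4  0.3] w 85.6 j [-0.72  0.45  0.3   1.42  0.    0.33]
(np.float64(318.7441304362719), np.float64(252.76442669455372))
tray [502.3  -5.3] [[408.0, 66.0], [606.0, 52.0], [596.0, -78.0], [399.0, -62.0]]
```

View pics/w3.png

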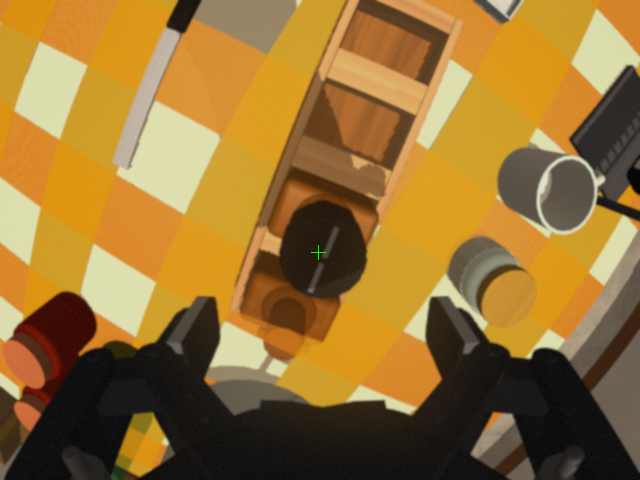

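Cap 3's mark is centred at (325,260) against a predicted (319,253), so I'm shifting about 3 mm. The tray hasn't moved.

```bash
python3 -m handwheel '[[[-0.35,0,4,0,0,0,1],[-0.35,0,7,0,0,0,1],[-0.35,0,9,0,0,0,1],[-0.35,0,10,0,0,0,1],[-0.35,0,10,0,0,0,1]]]' 60; python3 -m handwheel '[[[0,0,0,0,0,0,-1],[0,0,0,0,0,0,-1],[0,0,0,0,0,0,-1],[0,0,0,0,0,0,-1],[0,0,0,0,0,0,-1]]]' 60;python3 -m handwheel '[[[0,0,0.2,0,0,0,-1],[0,0,0.4,0,0,0,-1],[0,0,0.6,0,0,0,-1],[0,0,0.75,0,0,0,-1],[0,0,0.75,0,0,0,-1]]]' 60; python3 -c "
from h import *
st()"
```

```text
time: 34.75
position: [527.3, -353.5, 159.9]
tool_rot: [-0.0, 0.498, 0.867, 0.0]
wrist_force: [-0.6, 0.3, 0.4]
grip_width: 85.2
time: 35.38
position: [527.7, -354.3, 161.0]
tool_rot: [0.001, 0.498, 0.867, -0.0]
wrist_force: [0.1, 1.8, 8.5]
grip_width: 53.0
time: 36.0
position: [527.8, -354.5, 154.3]
tool_rot: [0.001, 0.498, 0.867, -0.0]
wrist_force: [-3.0, 2.4, 16.4]
grip_width: 53.0
t36.00 pos [ 527.8 -354.5  154.3] yaw 120.27 z [ 0.002 -0.002 -1.   ] F [-3.   2.4 16.4] w 53.0 j [-0.72  0.48  0.07  1.15  0.    0.32]
```

```bash
python3 -m handwheel '[[[0,0,0.1,0,0,0,-1],[0,0,0.1,0,0,-0.15,-1],[0,0,0.1,0,0,-0.32,-1],[0,0,0.1,0,0,-0.49,-1],[0,0,0.1,0,0,-0.66,-1]]]' 60; python3 -m handwheel '[[[0,0,0,0,0,-0.17,-1],[0,0,0,0,0,-0.34,-1],[0,0,0,0,0,-0.51,-1],[0,0,0,0,0,-0.68,-1],[0,0,0,0,0,-0.85,-1]]]' 60; python3 -m handwheel '[[[0,0,0,0,0,-0.12,-1],[0,0,0,0,0,-0.22,-1],[0,0,0,0,0,-0.22,-1]]]'; python3 -c "
from h import *
st();print(robot.read_state()['moment'])"
```

```text
time: 36.62
position: [528.5, -355.4, 154.2]
tool_rot: [0.002, 0.187, 0.982, -0.001]
wrist_force: [-0.7, 0.3, 22.0]
grip_width: 52.9
time: 37.25
position: [528.7, -355.4, 154.2]
tool_rot: [0.002, -0.234, 0.972, -0.002]
wrist_force: [0.2, -1.2, 22.6]
grip_width: 53.1
time: 37.62
position: [528.6, -355.4, 154.2]
tool_rot: [0.001, -0.338, 0.941, -0.003]
wrist_force: [0.0, -0.5, 21.6]
grip_width: 53.0
t37.62 pos [ 528.6 -355.4  154.2] yaw -140.52 z [ 0.004 -0.004 -1.   ] F [ 0.  -0.5 21.6] w 53.0 j [-0.72  0.48  0.07  1.15 -0.   -1.41]
[0.00926309 0.02418473 0.10655241]
```

```bash
python3 -m handwheel '[[[0,0,-0.7,0,0,0,-1],[0,0,-2,0,0,0,-1],[0,0,-4,0,0,0,-1],[0,0,-5,0,0,0,-1],[0,0,-5,0,0,0,-1]]]' 60; python3 -c "
from h import *
tray();go([459,-2,200],177)"
```

```text
time: 38.25
position: [527.5, -354.3, 201.7]
tool_rot: [0.0, -0.337, 0.941, -0.0]
wrist_force: [-0.1, -0.3, -1.3]
grip_width: 52.6
tray [508.4  -6. ] [[421.0, 66.0], [607.0, 51.0], [596.0, -78.0], [410.0, -63.0]]
t38.30 pos [ 527.3 -354.2  201. ] yaw -140.61 z [-0.  0. -1.] F [-0.3 -0.7 -1.3] w 52.7 j [-0.72  0.47  0.17  1.27 -0.   -1.41]
go [-17.07  31.55   0.1 ] [ 0.   -0.    0.74]
```

```bash
python3 -m handwheel '[[[-2,4,0,0,0,0.1,-1],[-5,9.5,0,0,0,0.25,-1],[-8,15,0,0,0,0.4,-1],[-11,20.5,0,0,0,0.57,-1],[-14,26,0,0,0,0.74,-1]]]' 60; python3 -m handwheel '[[[-3.3,2.7,0,0,0,0,-1],[-5.5,4,0,0,0,0,-1],[-5.5,4,0,0,0,0,-1]]]' 60;python3 - <<'E'
from h import *
im=robot.get_image("wrist")[:,:,::-1];sc=robot.get_image("scene")[:,:,::-1]
cv2.imwrite("pics/t3.png",np.hstack([cv2.resize(im,(400,300)),cv2.resize(sc[160:460,80:480],(400,300))]))
tray();go([459,-2,24],177)
E
```

```text
time: 38.92
position: [469.8, -64.3, 200.6]
tool_rot: [-0.0, 0.027, 1.0, 0.0]
wrist_force: [0.6, 1.0, -0.1]
grip_width: 52.8
time: 39.3
position: [528.4, -28.1, 200.3]
tool_rot: [-0.001, 0.024, 1.0, 0.0]
wrist_force: [-0.2, -1.2, -0.6]
grip_width: 52.7
tray [ 377.1 -163. ] [[397.0, -152.0], [398.0, -174.0], [357.0, -174.0], [357.0, -152.0]]
t39.45 pos [527.  -29.2 200.8] yaw 177.19 z [-0.001  0.    -1.   ] F [ 0.9  0.6 -0. ] w 52.4 j [-0.21  0.28 -0.12  1.16 -0.   -0.16]
go [ 6.91  2.38 17.69] [ 0.    -0.001  0.003]
```

View pics/t3.png

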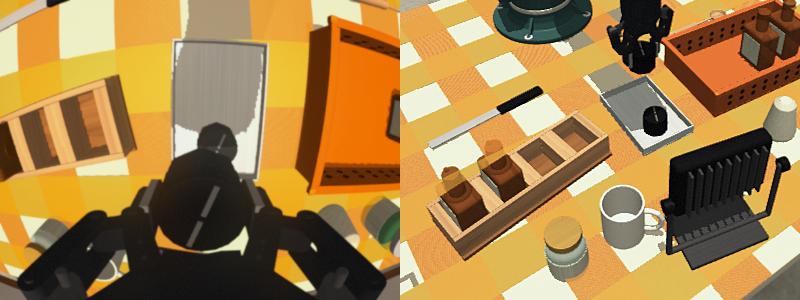

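The cap is held, the bottles stand in the crate and carrier, and the tray is where it was with cap 1 in it. Now placing cap 3.

```bash
python3 -m handwheel '[[[3,1,0,0,0,0,-1],[6,2,3,0,0,0,-1],[6.9,2.4,8,0,0,0,-1],[6.9,2.4,13,0,0,0,-1],[6.9,2.4,15.5,0,0,0,-1]]]' 60; python3 -c "
from h import *
go([459,-2,24],177)"
```

```text
time: 40.08
position: [458.1, -1.9, 44.5]
tool_rot: [-0.001, 0.025, 1.0, 0.0]
wrist_force: [-0.4, 0.2, -0.4]
grip_width: 52.8
t40.08 pos [458.1  -1.9  44.5] yaw 177.14 z [-0.002  0.    -1.   ] F [-0.4  0.2 -0.4] w 52.8 j [-0.18  0.31 -0.57  0.69 -0.   -0.13]
go [-0.1  -0.01  2.05] [ 0.    -0.002  0.003]
```

```bash
python3 -m handwheel '[[[0,0,1.5,0,0,0,-1],[0,0,2.1,0,0,0,-1],[0,0,2.1,0,0,0,0.65],[0,0,2.1,0,0,0,0.65],[0,0,2.1,0,0,0,0.65]]]' 60; python3 -m handwheel '[[[0,0,-3,0,0,0,0.65],[0,0,-8,0,0,0,0.65],[0,0,-14,0,0,0,0.1],[0,0,-18.5,0,0,0,0.1]]]' 60;python3 -c "
from h import *
go([527.3,-354,210],188)"
```

```text
time: 40.7
position: [460.4, -1.7, 25.8]
tool_rot: [0.0, 0.024, 1.0, -0.0]
wrist_force: [-0.5, 0.9, 0.2]
grip_width: 70.2
time: 41.2
position: [460.2, -1.6, 213.1]
tool_rot: [0.001, 0.024, 1.0, -0.0]
wrist_force: [2.0, -0.6, 0.1]
grip_width: 46.9
t41.20 pos [460.2  -1.6 213.1] yaw 177.21 z [ 0.002 -0.    -1.   ] F [ 2.  -0.6  0.1] w 46.9 j [-0.18  0.16 -0.26  1.15  0.   -0.13]
go [ -8.42 -34.87   0.34] [-0.001  0.002 -0.188]
```

```bash
python3 -m handwheel '[[[-1.4,-5.8,0,0,0,-0.1,0.1],[-2.8,-11.6,0,0,0,-0.19,0.1],[-4.2,-17.4,0,0,0,-0.19,0.1],[-5.6,-23.2,0,0,0,-0.19,0.1],[-7,-29,0,0,0,-0.19,0.1]]]' 80; python3 -m handwheel '[[[-0.4,-5.2,0,0,0,0,0.1],[-0.6,-6.1,0.3,0,0,0,0.1],[-0.6,-6.1,0.3,0,0,0,0.1],[-0.6,-6.1,0.3,0,0,0,0.1]]]'; python3 -c "
from h import *
go([527.3,-354,137.5],188)"
```

```text
time: 41.82
position: [515.9, -296.7, 210.7]
tool_rot: [0.0, -0.07, 0.998, -0.0]
wrist_force: [1.0, 0.3, 0.5]
grip_width: 46.8
time: 42.32
position: [530.3, -353.0, 207.7]
tool_rot: [0.0, -0.071, 0.997, 0.0]
wrist_force: [-0.4, -0.5, 0.4]
grip_width: 46.8
t42.33 pos [ 530.3 -353.   207.7] yaw -171.86 z [ 0.  0. -1.] F [-0.4 -0.5  0.4] w 46.8 j [-0.72  0.47  0.19  1.29  0.   -0.86]
go [ 0.31 -0.06  7.02] [0.    0.    0.002]
```

```bash
python3 -m handwheel '[[[0.3,-0.1,3,0,0,0,0.1],[0.3,-0.1,6,0,0,0,0.1],[0.3,-0.1,7,0,0,0,0.1],[0.3,-0.1,7,0,0,0,-1],[0.3,-0.1,7,0,0,0,-1]]]' 80; python3 -m handwheel '[[[0,0,0,0,0,0,-1],[0,0,0,0,0,0,-1],[0,0,0,0,0,0,-1],[0,0,0,0,0,0,-1]]]'; python3 -c "
from h import *
go([520,-200,215],188)"
```

```text
time: 42.95
position: [527.9, -355.6, 138.4]
tool_rot: [0.0, -0.071, 0.997, -0.0]
wrist_force: [0.1, 0.1, -3.7]
grip_width: 29.2
time: 43.45
position: [527.9, -355.8, 138.0]
tool_rot: [0.001, -0.071, 0.998, -0.0]
wrist_force: [0.6, 2.0, 6.8]
grip_width: 29.2
t43.45 pos [ 527.9 -355.8  138. ] yaw -171.91 z [ 0.001 -0.001 -1.   ] F [0.6 2.  6.8] w 29.2 j [-0.72  0.5   0.04  1.12  0.   -0.86]
go [-1.42 15.53 -7.71] [-0.001  0.001  0.002]
```

```bash
python3 -m handwheel '[[[0,0,-2,0,0,0,-1],[0,0,-5,0,0,0,-1],[0,1,-7.5,0,0,0,-1],[-0.5,4.5,-7.8,0,0,0,-1],[-1,9,-7.8,0,0,0.1,-1]]]'; python3 -m handwheel '[[[-1,4,0,0,0,0.18,-1],[-2.5,9,0,0,0,0.36,-1],[-4,14,0,0,0,0.54,-1],[-8,17,0.2,0,0,0.72,-1],[-12,19,0.5,0,0,0.9,-1]]]'; python3 -c "
from h import *
go([656,-39,209],78.5)"
```

```text
time: 44.08
position: [524.7, -264.8, 215.2]
tool_rot: [0.0, -0.019, 1.0, -0.0]
wrist_force: [1.4, 0.4, -3.7]
grip_width: 29.2
time: 44.7
position: [637.6, -68.7, 210.4]
tool_rot: [0.0, 0.419, 0.908, -0.0]
wrist_force: [0.2, -1.3, -3.5]
grip_width: 29.2
t44.70 pos [637.6 -68.7 210.4] yaw 130.50 z [ 0. -0. -1.] F [ 0.2 -1.3 -3.5] w 29.2 j [-0.23  0.48  0.21  1.3  -0.    0.63]
go [1.06 3.33 0.14] [0.    0.    0.908]
```

```bash
python3 -m handwheel '[[[0.4,1.2,0.1,0,0,0.18,-1],[0.8,2.4,0.1,0,0,0.36,-1],[1,3.2,0.1,0,0,0.54,-1],[1,3.2,0.1,0,0,0.72,-1],[1,3.2,0.1,0,0,0.9,-1]]]';  python3 -m handwheel '[[[0,0,0,0,0,0,-1],[0,0,0,0,0,0,-1],[0,0,0,0,0,0,-1],[0,0,0,0,0,0,-1],[0,0,0,0,0,0,-1]]]';  python3 -m handwheel '[[[0,0,0,0,0,0,-1],[0,0,0,0,0,0,-1],[0,0,0,0,0,0,-1],[0,0,0,0,0,0,-1]]]'; python3 -c "
from h import *
st()"; python3 -m handwheel '[[[0,0,0,0,0,-0.15,-1],[0,0,0,0,0,-0.33,-1],[0,0,0,0,0,-0.51,-1],[0,0,0,0,0,-0.69,-1],[0,0,0,0,0,-0.87,-1]]]'; python3 -m handwheel '[[[0,0,0,0,0,-0.18,-1],[0,0,0,0,0,-0.36,-1],[0,0,0,0,0,-0.54,-1],[0,0,0,0,0,-0.72,-1],[0,0,0,0,0,-0.9,-1]]]';python3 -m handwheel '[[[0,0,0,0,0,-0.18,-1],[0,0,0,0,0,-0.36,-1],[0,0,0,0,0,-0.54,-1],[0,0,0,0,0,-0.72,-1],[0,0,0,0,0,-0.9,-1]]]'; python3 -m handwheel '[[[0,0,0,0,0,-0.18,-1],[0,0,0,0,0,-0.36,-1],[0,0,0,0,0,-0.47,-1],[0,0,0,0,0,-0.47,-1],[0,0,0,0,0,-0.47,-1]]]';  python3 -m handwheel '[[[0,0,0,0,0,0,-1],[0,0,0,0,0,0,-1],[0,0,0,0,0,0,-1],[0,0,0,0,0,0,-1],[0,0,0,0,0,0,-1]]]'; python3 -m handwheel '[[[0,0,0,0,0,0,-1],[0,0,0,0,0,0,-1]]]';python3 -c "
from h import *
go([503,262,240],174)"
```

```text
time: 45.32
position: [654.4, -41.8, 208.8]
tool_rot: [-0.0, 0.772, 0.635, -0.0]
wrist_force: [-0.1, -0.1, -3.1]
grip_width: 29.3
time: 45.95
position: [654.5, -41.9, 209.3]
tool_rot: [0.0, 0.77, 0.638, 0.0]
wrist_force: [0.3, 0.8, -3.1]
grip_width: 29.3
time: 46.45
position: [654.5, -41.9, 209.3]
tool_rot: [0.0, 0.77, 0.638, 0.0]
wrist_force: [0.1, 0.4, -4.2]
grip_width: 28.9
t46.45 pos [654.5 -41.9 209.3] yaw 79.23 z [ 0. -0. -1.] F [ 0.1  0.4 -4.2] w 28.9 j [-0.19  0.5   0.25  1.32 -0.    1.57]
time: 47.08
position: [654.5, -41.9, 209.3]
tool_rot: [0.0, 0.427, 0.904, -0.0]
wrist_force: [0.5, -0.1, -4.1]
grip_width: 29.0
time: 47.7
position: [654.5, -41.9, 209.3]
tool_rot: [-0.0, -0.009, 1.0, -0.0]
wrist_force: [-0.2, 0.1, -3.9]
grip_width: 29.3
time: 48.32
position: [654.5, -41.9, 209.3]
tool_rot: [-0.0, -0.443, 0.897, -0.0]
wrist_force: [-0.7, -0.3, -3.5]
grip_width: 29.1
time: 48.95
position: [654.5, -41.9, 209.3]
tool_rot: [-0.0, -0.636, 0.772, 0.0]
wrist_force: [0.9, -0.3, -3.8]
grip_width: 29.1
time: 49.58
position: [654.5, -41.9, 209.3]
tool_rot: [-0.0, -0.637, 0.771, 0.0]
wrist_force: [0.4, -0.7, -3.5]
grip_width: 29.2
time: 49.82
position: [654.5, -41.9, 209.3]
tool_rot: [-0.0, -0.637, 0.771, 0.0]
wrist_force: [0.5, 0.4, -3.8]
grip_width: 29.0
t49.83 pos [654.5 -41.9 209.3] yaw -100.87 z [-0.  0. -1.] F [ 0.5  0.4 -3.8] w 29.0 j [-0.19  0.5   0.25  1.32  0.   -1.57]
go [-26.99  20.61  -3.07] [ 0.    -0.     1.486]
```

```bash
python3 -m handwheel '[[[-2,1.5,-1.5,0,0,0.1,-1],[-6,4.5,-3,0,0,0.28,-1],[-10.5,8,-3,0,0,0.46,-1],[-15,11.5,-3,0,0,0.64,-1],[-19.5,15,-3,0,0,0.82,-1]]]'; python3 -c "
from h import *
go([503,262,240],174)"
```

```text
time: 50.45
position: [543.0, 179.3, 239.5]
tool_rot: [0.0, -0.274, 0.962, -0.0]
wrist_force: [0.8, 0.5, -3.1]
grip_width: 29.1
t50.45 pos [543.  179.3 239.5] yaw -148.21 z [ 0.001  0.    -1.   ] F [ 0.8  0.5 -3.1] w 29.1 j [ 0.18  0.34  0.07  1.3   0.   -0.38]
go [-0.95  9.14 -0.05] [0.    0.001 0.66 ]
```

```bash
python3 -m handwheel '[[[-0.3,3,0,0,0,0.18,-1],[-0.6,6,0,0,0,0.36,-1],[-0.9,8.5,0,0,0,0.52,-1],[-0.9,9.1,0,0,0,0.66,-1],[-0.9,9.1,0,0,0,0.66,-1]]]'; python3 -m handwheel '[[[0,0,0,0,0,0,-1],[0,0,4,0,0,0,-1],[0,0,8,0,0,0,-1],[0,0,9.8,0,0,0,-1],[0,0,10.2,0,0,0,-1]]]'; python3 -c "
from h import *
go([503,262,133.5],174)"
```

```text
time: 51.08
position: [502.9, 260.1, 239.4]
tool_rot: [0.0, 0.049, 0.999, 0.0]
wrist_force: [-0.5, -0.2, -3.9]
grip_width: 29.3
time: 51.7
position: [502.9, 259.1, 136.4]
tool_rot: [-0.001, 0.049, 0.999, -0.0]
wrist_force: [-0.1, 0.4, -3.6]
grip_width: 28.9
t51.70 pos [502.9 259.1 136.4] yaw 174.40 z [-0.002 -0.001 -1.   ] F [-0.1  0.4 -3.6] w 28.9 j [ 0.33  0.38 -0.16  1.03 -0.    0.43]
go [0.02 0.29 0.29] [-0.001 -0.002  0.007]
```

```bash
python3 -m handwheel '[[[0,0,0.2,0,0,0,-1],[0,0,0.3,0,0,0,-1],[0,0,0.3,0,0,0,-1]]]'; python3 -m handwheel '[[[0,0,0,0,0,0,0],[0,0,0,0,0,0,0],[0,0,0,0,0,0,0.1],[0,0,-0.5,0,0,0,0.1],[0,0,-3,0,0,0,0.1]]]'; python3 -m handwheel '[[[0,0,-5,0,0,0,0.1],[-0.4,-5,-5.5,0,0,-0.03,0.1],[-1.2,-11,-5.5,0,0,-0.06,0.1],[-2,-17,-5.5,0,0,-0.09,0.1],[-2.8,-23,-5.5,0,0,-0.12,0.1]]]';python3 -c "
from h import *
go([539,-439,215],188)"
```

```text
time: 52.08
position: [503.4, 259.8, 134.8]
tool_rot: [0.0, 0.049, 0.999, 0.0]
wrist_force: [0.2, -0.6, -3.8]
grip_width: 29.0
time: 52.7
position: [502.6, 259.5, 164.0]
tool_rot: [-0.001, 0.049, 0.999, -0.0]
wrist_force: [0.4, -0.1, -1.0]
grip_width: 47.3
time: 53.32
position: [508.2, 26.3, 219.8]
tool_rot: [0.0, -0.011, 1.0, -0.0]
wrist_force: [0.3, 0.1, 0.4]
grip_width: 47.0
t53.33 pos [508.2  26.3 219.8] yaw -178.71 z [ 0.001 -0.    -1.   ] F [0.3 0.1 0.4] w 47.0 j [-0.11  0.24 -0.13  1.2  -0.   -0.13]
go [ -2.04 -46.59   0.49] [-0.     0.001 -0.117]
```

```bash
python3 -m handwheel '[[[-0.3,-6.2,0,0,0,-0.06,0.1],[-0.6,-12.4,0,0,0,-0.117,0.1],[-0.9,-18.6,0,0,0,-0.117,0.1],[-1.2,-24.8,0,0,0,-0.117,0.1],[-1.5,-31,0,0,0,-0.117,0.1]]]'; python3 -c "
from h import *
go([539.5,-440,210],188)"
```

```text
time: 53.95
position: [529.7, -283.7, 219.8]
tool_rot: [0.0, -0.069, 0.998, -0.0]
wrist_force: [1.0, -0.2, 0.7]
grip_width: 46.6
t53.95 pos [ 529.7 -283.7  219.8] yaw -172.09 z [ 0.001 -0.    -1.   ] F [ 1.  -0.2  0.7] w 46.6 j [-0.63  0.4   0.11  1.28  0.   -0.77]
go [  1.18 -15.62   0.99] [-0.     0.001 -0.002]
```

```bash
python3 -m handwheel '[[[0.4,-5,0,0,0,0,0.1],[0.8,-10.5,0.5,0,0,0,0.1],[1.2,-15.6,1,0,0,0,0.1],[1.2,-15.6,1,0,0,0,0.1],[1.2,-15.6,1,0,0,0,0.1]]]'; python3 -c "
from h import *
go([539.5,-440,138],188)"
```

```text
time: 54.58
position: [539.4, -437.3, 209.4]
tool_rot: [-0.0, -0.069, 0.998, 0.0]
wrist_force: [-0.3, -0.1, 0.7]
grip_width: 47.4
t54.58 pos [ 539.4 -437.3  209.4] yaw -172.09 z [-0.  0. -1.] F [-0.3 -0.1  0.7] w 47.4 j [-0.8   0.58  0.38  1.38  0.   -0.94]
go [ 0.03 -0.27  7.14] [ 0.     0.    -0.002]
```

```bash
python3 -m handwheel '[[[0,-0.1,3,0,0,0,0.1],[0,-0.2,6,0,0,0,0.1],[0,-0.2,7.1,0,0,0,0.1],[0,-0.2,7.1,0,0,0,-1],[0,-0.2,7.1,0,0,0,-1]]]' 80; python3 -m handwheel '[[[0,0,0,0,0,0,-1],[0,0,0,0,0,0,-1],[0,0,0,0,0,0,-1],[0,0,0,0,0,0,-1]]]'; python3 -c "
from h import *
go([520,-200,215],188)"
```

```text
time: 55.2
position: [540.2, -439.6, 139.5]
tool_rot: [0.0, -0.069, 0.998, -0.001]
wrist_force: [-0.3, 0.5, -3.0]
grip_width: 29.1
time: 55.7
position: [540.1, -439.9, 138.9]
tool_rot: [0.0, -0.069, 0.998, -0.0]
wrist_force: [0.4, -0.0, 4.9]
grip_width: 28.7
t55.70 pos [ 540.1 -439.9  138.9] yaw -172.08 z [ 0.001 -0.001 -1.   ] F [ 0.4 -0.   4.9] w 28.7 j [-0.8   0.6   0.23  1.21  0.   -0.94]
go [-1.32 24.03 -7.63] [-0.001  0.001 -0.001]
```

```bash
python3 -m handwheel '[[[0,0,-2,0,0,0,-1],[0,0,-5,0,0,0,-1],[0,1,-7.5,0,0,0,-1],[0,5,-7.6,0,0,0,-1],[0,10,-7.6,0,0,0,-1]]]'; python3 -m handwheel '[[[0,5,0,0,0,0,-1],[0,10,0,0,0,0.1,-1],[-1,15,0,0,0,0.28,-1],[-3,20,0,0,0,0.46,-1],[-6,24,0.3,0,0,0.64,-1]]]'; python3 -c "
from h import *
go([656,-39,209],78.5)"
```

```text
time: 56.32
position: [525.6, -340.1, 213.9]
tool_rot: [-0.0, -0.068, 0.998, -0.0]
wrist_force: [0.4, 0.5, -2.9]
grip_width: 29.1
time: 56.95
position: [552.1, -92.9, 211.6]
tool_rot: [0.0, 0.251, 0.968, -0.0]
wrist_force: [0.3, -0.1, -2.6]
grip_width: 29.3
t56.95 pos [552.1 -92.9 211.6] yaw 150.89 z [ 0. -0. -1.] F [ 0.3 -0.1 -2.6] w 29.3 j [-0.31  0.33 -0.02  1.22 -0.    0.2 ]
go [-6.46  9.76  0.26] [-0.     0.     1.264]
```

```bash
python3 -m handwheel '[[[-1.5,2.5,0.1,0,0,0.18,-1],[-3.2,5,0.2,0,0,0.36,-1],[-5,7.5,0.2,0,0,0.54,-1],[-6.2,9.5,0.2,0,0,0.72,-1],[-6.4,9.7,0.2,0,0,0.9,-1]]]';  python3 -m handwheel '[[[0,0,0,0,0,0.18,-1],[0,0,0,0,0,0.36,-1],[0,0,0,0,0,0.36,-1]]]'; python3 -m handwheel '[[[0,0,0,0,0,0,-1],[0,0,0,0,0,0,-1],[0,0,0,0,0,0,-1],[0,0,0,0,0,0,-1],[0,0,0,0,0,0,-1]]]';  python3 -m handwheel '[[[0,0,0,0,0,0,-1],[0,0,0,0,0,0,-1],[0,0,0,0,0,0,-1],[0,0,0,0,0,0,-1]]]'; python3 -c "
from h import *
st()"; python3 -m handwheel '[[[0,0,0,0,0,-0.15,-1],[0,0,0,0,0,-0.33,-1],[0,0,0,0,0,-0.51,-1],[0,0,0,0,0,-0.69,-1],[0,0,0,0,0,-0.87,-1]]]'; python3 -m handwheel '[[[0,0,0,0,0,-0.18,-1],[0,0,0,0,0,-0.36,-1],[0,0,0,0,0,-0.54,-1],[0,0,0,0,0,-0.72,-1],[0,0,0,0,0,-0.9,-1]]]';python3 -m handwheel '[[[0,0,0,0,0,-0.18,-1],[0,0,0,0,0,-0.36,-1],[0,0,0,0,0,-0.54,-1],[0,0,0,0,0,-0.72,-1],[0,0,0,0,0,-0.9,-1]]]'; python3 -m handwheel '[[[0,0,0,0,0,-0.18,-1],[0,0,0,0,0,-0.36,-1],[0,0,0,0,0,-0.47,-1],[0,0,0,0,0,-0.47,-1],[0,0,0,0,0,-0.47,-1]]]';  python3 -m handwheel '[[[0,0,0,0,0,0,-1],[0,0,0,0,0,0,-1],[0,0,0,0,0,0,-1],[0,0,0,0,0,0,-1],[0,0,0,0,0,0,-1]]]'; python3 -m handwheel '[[[0,0,0,0,0,0,-1],[0,0,0,0,0,0,-1]]]';python3 -c "
from h import *
go([497,183,240],174)"
```

```text
time: 57.58
position: [655.9, -39.6, 208.4]
tool_rot: [-0.0, 0.647, 0.763, -0.0]
wrist_force: [0.3, -0.2, -2.5]
grip_width: 29.1
time: 57.95
position: [655.0, -40.5, 209.0]
tool_rot: [-0.0, 0.771, 0.637, -0.0]
wrist_force: [0.1, 1.3, -1.9]
grip_width: 29.0
time: 58.58
position: [655.1, -40.4, 209.3]
tool_rot: [-0.0, 0.771, 0.637, -0.0]
wrist_force: [0.6, -0.5, -2.9]
grip_width: 28.8
time: 59.08
position: [655.1, -40.4, 209.3]
tool_rot: [-0.0, 0.771, 0.636, 0.0]
wrist_force: [-0.4, 0.1, -1.7]
grip_width: 29.1
t59.08 pos [655.1 -40.4 209.3] yaw 79.05 z [ 0.  0. -1.] F [-0.4  0.1 -1.7] w 29.1 j [-0.19  0.5   0.25  1.32  0.    1.58]
time: 59.7
position: [655.1, -40.4, 209.3]
tool_rot: [-0.0, 0.429, 0.904, 0.0]
wrist_force: [-0.1, -0.5, -3.1]
grip_width: 28.7
time: 60.32
position: [655.2, -40.4, 209.3]
tool_rot: [0.0, -0.007, 1.0, -0.0]
wrist_force: [-0.4, -0.7, -2.4]
grip_width: 29.1
time: 60.95
position: [655.1, -40.4, 209.3]
tool_rot: [0.0, -0.441, 0.897, 0.0]
wrist_force: [0.1, -0.7, -2.3]
grip_width: 29.1
time: 61.58
position: [655.1, -40.4, 209.3]
tool_rot: [-0.0, -0.635, 0.773, 0.0]
wrist_force: [0.1, -0.1, -1.8]
grip_width: 28.8
time: 62.2
position: [655.1, -40.4, 209.3]
tool_rot: [-0.0, -0.636, 0.772, 0.0]
wrist_force: [0.6, -0.3, -2.9]
grip_width: 29.0
time: 62.45
position: [655.1, -40.4, 209.3]
tool_rot: [0.0, -0.636, 0.772, 0.0]
wrist_force: [-0.4, 0.0, -3.1]
grip_width: 28.6
t62.45 pos [655.1 -40.4 209.3] yaw -101.04 z [ 0.  0. -1.] F [-0.4  0.  -3.1] w 28.6 j [-0.19  0.5   0.25  1.32  0.   -1.56]
go [-18.9   19.8   -3.07] [0.    0.    1.483]
```

```bash
python3 -m handwheel '[[[-1.5,1.5,-1.5,0,0,0.1,-1],[-4.5,4.7,-3,0,0,0.28,-1],[-8,8.4,-3,0,0,0.46,-1],[-11.5,12,-3,0,0,0.64,-1],[-15,15.7,-3,0,0,0.82,-1]]]'; python3 -c "
from h import *
go([497,183,240],174)"
```

```text
time: 63.08
position: [528.7, 138.0, 239.4]
tool_rot: [0.0, -0.272, 0.962, 0.0]
wrist_force: [0.8, 0.3, -1.9]
grip_width: 28.7
t63.08 pos [528.7 138.  239.4] yaw -148.37 z [ 0.  0. -1.] F [ 0.8  0.3 -1.9] w 28.7 j [ 0.11  0.3   0.    1.28  0.   -0.45]
go [ 0.34  5.49 -0.06] [0.    0.    0.657]
```

```bash
python3 -m handwheel '[[[0.1,1.5,0,0,0,0.18,-1],[0.2,3,0,0,0,0.36,-1],[0.3,4.5,0,0,0,0.52,-1],[0.3,5.5,0,0,0,0.657,-1],[0.3,5.5,0,0,0,0.657,-1]]]'; python3 -m handwheel '[[[0,0,0,0,0,0,-1],[0,0,4,0,0,0,-1],[0,0,8,0,0,0,-1],[0,0,9.8,0,0,0,-1],[0,0,10.2,0,0,0,-1]]]'; python3 -c "
from h import *
go([497,183,135],174)"
```

```text
time: 63.7
position: [497.8, 182.4, 239.5]
tool_rot: [0.0, 0.049, 0.999, 0.0]
wrist_force: [0.2, -1.0, -2.5]
grip_width: 29.2
time: 64.32
position: [497.8, 181.5, 136.4]
tool_rot: [-0.001, 0.049, 0.999, -0.0]
wrist_force: [-0.2, -0.7, -2.2]
grip_width: 29.4
t64.33 pos [497.8 181.5 136.4] yaw 174.41 z [-0.002 -0.    -1.   ] F [-0.2 -0.7 -2.2] w 29.4 j [ 0.2   0.33 -0.25  1.   -0.    0.29]
go [0.09 0.14 0.14] [-0.001 -0.002  0.007]
```

```bash
python3 -m handwheel '[[[0,0,0.1,0,0,0,-1],[0,0,0.2,0,0,0,-1],[0,0,0.2,0,0,0,-1]]]'; python3 -m handwheel '[[[0,0,0,0,0,0,0],[0,0,0,0,0,0,0],[0,0,0,0,0,0,0.1],[0,0,-0.5,0,0,0,0.1],[0,0,-3,0,0,0,0.1]]]'; python3 -m handwheel '[[[0,0,-5,0,0,0,0.1],[0,0,-10,0,0,0,0.1],[4,-5,-14,0,0,0,0.1],[9,-10,-14,0,0,0,0.1],[14,-15,-14,0,0,0,0.1]]]'; python3 -m handwheel '[[[0,-6,0,0,0,0,0.1],[0,-12,0,0,0,0,0.1],[0,-18,0,0,0,0,0.1],[0,-24,0,0,0,0,0.1],[0,-30,0,0,0,0,0.1]]]'
python3 - <<'E'
from h import *
st();im=tray();sc=robot.get_image("scene")[:,:,::-1]
cv2.imwrite("pics/f.png",np.hstack([cv2.resize(im[140:340,100:400],(400,300)),cv2.resize(sc[120:420,220:620],(400,300))]))
E
```

```text
time: 64.7
position: [498.4, 182.0, 135.8]
tool_rot: [0.0, 0.049, 0.999, 0.0]
wrist_force: [0.4, -0.0, -2.5]
grip_width: 29.2
time: 65.32
position: [497.4, 181.8, 165.0]
tool_rot: [-0.001, 0.049, 0.999, -0.0]
wrist_force: [-0.4, 0.1, 0.7]
grip_width: 46.7
time: 65.95
position: [364.0, 63.3, 305.5]
tool_rot: [0.001, 0.049, 0.999, -0.0]
wrist_force: [-0.8, -2.2, 0.7]
grip_width: 46.7
time: 66.58
position: [334.9, -236.5, 305.4]
tool_rot: [0.0, 0.05, 0.999, -0.0]
wrist_force: [2.1, 0.3, 0.3]
grip_width: 47.1
t66.58 pos [ 334.9 -236.5  305.4] yaw 174.31 z [ 0.001 -0.001 -1.   ] F [2.1 0.3 0.3] w 47.1 j [-0.81  0.05 -0.14  1.38  0.   -0.71]
tray [467.1   1.4] [[357.0, 73.0], [586.0, 58.0], [576.0, -72.0], [349.0, -55.0]]
```

View pics/f.png

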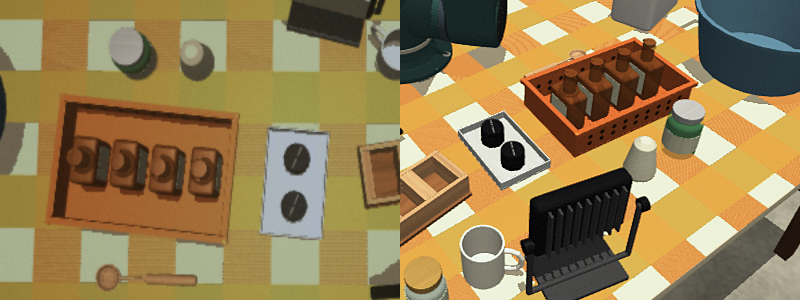

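All four bottles stand upright in the crate and both caps lie in the tray. The gripper is clear, so I'm handing in.

```bash
python3 -m handwheel '[[[0,0,0,0,0,0,0.1],[0,0,0,0,0,0,0.1],[0,0,0,0,0,0,0.1],[0,0,0,0,0,0,0.1]]]'; python3 -c "
from h import *
print(robot.finish_job())"
```

```text
time: 67.18
position: [335.9, -233.8, 304.9]
tool_rot: [0.0, 0.049, 0.999, -0.0]
wrist_force: [0.3, 0.0, -0.2]
grip_width: 47.1
the job is handed in; nothing more can be done
None
```

The job is handed in at about 67 s on the robot's clock. All four bottles were there, and I did them left to right. I took off caps 1 and 3 (press, anticlockwise turn of about 100°, lift) and laid them in the tray. Each open bottle was held about 13 cm in front of the lamp for about a second, badge face then label face, and then stood in the crate.

**Last checks:** the final pictures show four upright bottles in the crate, both caps in the tray, and the jars, mug, twine and spoon I could see where they had been. The gripper was clear of everything.

**What disagreed or went beyond plan:**
- **Tray reading:** the last reading put the tray about 3 cm nearer the robot, with its length too long at 229 mm. It may have been nudged, or the mask may have picked up table; both caps are inside it in the picture.
- **Wrist force:** it peaked at 73 N along the vertical (75 N in all) while I pressed cap 1, still below the 120 N limit.
- **Knife:** I did not check its position in the last picture, as it was outside the crop.

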